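Photograph the brass weights on an indexing turntable

ROBOT

A 6-joint arm with a two-finger parallel gripper is mounted at the origin on a cart in front of the work surface, level with it; the furniture and walls round the work are solid. World frame = base frame: x ahead of the robot, y to its left, z up, the work surface at z = 0. Lengths are in m, angles in rad, forces in N, time in s.
With the tool pointing down it reaches from about 0.375 to 0.9 m from the base axis. Payload 3.1 kg.
Tool frame: the origin (TCP) lies at the centre of the arm's flange, where the gripper is bolted on; the fingertips stand 182 mm ahead of it and the grasp point (between the pads) lies 164 mm ahead of it; z points along the fingers, y is the line along which they close (so a half turn about z gives the same grasp; the last joint's range is limited). The gripper opens to 87 mm and grips with 3 to 60 N. Pads are 19 mm wide; open, the fingers measure 117 mm over their backs; the gripper's body (75 mm by 190 mm) begins 51 mm behind the grasp point.
Start: joints at [-1.317, 0.527, 1.433, -0, 1.181, -0.178], TCP at [0.262, -0.567, 0.405] pointing down, gripper open.
Joint ranges: [-3.08, 3.08], [-0.75, 2.2], [0.22, 2.44], [-1.43, 4.57], [0, 2.65], [-2.85, 2.85]. Speed limits (rad/s): [2.79, 2.79, 3.14, 3.14, 3.14, 3.14].

INTERFACE

Orientations are given as a unit quaternion [x, y, z, w].
In Python, from rig import * gives the robot as it stands.
- The arm moves only by the tool move_arm, never from a script. Its argument "commands" is a list that holds one entry, the list of rows, each a list of 6 numbers: the shift along the tool's x, y, z in units of 40 mm (1.0 is 40 mm), then the turn, a rotation vector about the tool's x, y, z in rad. A call has 1 to 12 rows; each row is the pose to reach, as a shift and turn from the pose commanded when the call began, along the tool's axes at that moment; what a row does not reach only later rows make up. A row lasts 1/8 s, in which the tool goes at most 62.5 mm and 10.7 degrees, less where a joint would pass 70% of its speed; a pose out of reach is approached as far as the arm can. A call with a gripper value outside its range is refused whole. "claw" is the closure, from -1 (fully open) to 1 (shut), so that 0 is half open, set as the call begins (left out, the last holds). The fingers move at their own pace and stop on an object; "squeeze" is the grip in N (left out, the last holds). Time passes only in rows, so rows that repeat a pose let the fingers close. It gives the time, the measured TCP pose, the force, the opening and the grip force at its end, in the units of the state.
- get_obs(): the state, without advancing time (a new reading comes with each control period).
- camera(name): name is "scene" or "top"; returns a dict with "pixels" (384x512x3 uint8, blue, green, red), "range_z" (384x512 float32, m along the optical axis (not along the pixel's ray), 0 where there is no reading), "camera_matrix" (3x3 intrinsics, pixels), "D" ([k1, k2, p1, p2, k3] as OpenCV has them; the pictures are not rectified), "extrinsics" (4x4, takes a point from world to camera coordinates). Camera axes: x right, y up, looking along -z (the intrinsics and any distortion apply to the point x, -y, -z); pixel columns grow to the right and rows downward; lengths in m; the calibration is good to about 2 mm. A picture is of the moment at which its call begins.
- hand_in(): hands the job in; it is judged then, once.
The state is a dict: "time": time; "q": joint angles; "joint_velocities": joint speeds; "joint_torque": joint torques, N m; "position": TCP position; "tool_rot": TCP orientation; "ft_force": force on the tool from outside, world axes, zero at the start; "moment": the same for the moment, N m; "grip_width": finger opening in m; "grip_force": force on a finger pad.
Only numpy, scipy, OpenCV 4.12 (cv2) and the standard library are available. Lean on these libraries where they do the work, as an engineer would, in place of code of your own. Each camera call takes 0.05 s, during which the arm holds its last target. There are 200 camera calls.

TASK

Photograph the brass weights, the largest first and so on down to the smallest. Stand the weights upright, centred on seats of the turntable clear of the ring light, then turn the turntable by its blue handle, click by click, to bring each one to rest under the ring light, and for each swing the red-posted shutter lever right to its stop and let it spring back. Never load or handle a weight on the seat under the light; finish with the turntable clicked round so that no weight is under the light and every weight still stands upright on a seat, and leave the glass stopper and the tape where they are.

Things in the scene. Friction and masses are not known exactly. Their poses are not given: they have to be found in the camera images.
- big_weight: the large brass weight: turned, 28 mm in diameter, 36 mm tall, straight-sided for the lowest 20 mm, then narrowing to a knob, about 100 g. May be absent. Origin: centre of its underside; z up. Hold it by the wide lower part
- middle_weight: the middle brass weight: turned, 23 mm in diameter, 30 mm tall, straight-sided for the lowest 17 mm, then narrowing to a knob, about 50 g. May be absent. Origin: centre of its underside; z up. Hold it by the wide lower part
- small_weight: the small brass weight: turned, 18 mm in diameter, 24 mm tall, straight-sided for the lowest 13 mm, then narrowing to a knob, about 20 g. May be absent. Origin: centre of its underside; z up. Hold it by the wide lower part
- inspection_stage: fixed inspection stand: round grey base 248 mm across under the turntable; white column (44 mm wide, camera on top, 185 mm tall) 168 mm from the turntable axis along the stand's +x; lever housing. Origin: on the turntable axis at the work surface; x from the axis to the column, y to the left of that, z up
- view_point (a point): fixed point on the turntable's top straight below the black ring light, 80 mm from the axis along the stand's +x, 32 mm above the work surface. The ring light (58 mm across, from 77 to 94 mm above the work surface) hangs there on a flat arm from the column and leaves no room for a gripper at the seat below it
- turntable (a joint): angle of the turntable in rad about the vertical, counter-clockwise from above positive. It clicks into a detent at every multiple of 60 degrees (1.047 rad) and turns two full turns either way; a sprung roller must be overcome (about 0.2 Nm), and once past the half way it pulls on into the next stop by itself when let go
- knob_grip (a point): middle of the blue bar handle on the turntable axis, 78 mm above the work surface. The bar is 60 mm long (along this point's x, turning with the turntable), 14 mm thick, 32 mm high (60 to 92 mm above the work surface)
- lever (a joint): angle of the red-posted shutter lever in rad: 0 at rest, 0.85 at its stop, counter-clockwise from above positive. It turns about a vertical axis and springs back to 0 when let go; about 4 N at the post at the stop
- lever_post (a point): middle of the lever's upright red post, 75 mm above the work surface: 12 mm in diameter, free from 50 to 92 mm above the work surface, 60 mm from the lever's pivot. As the lever turns, the post moves round the pivot on an arc; at rest it lies 130 degrees counter-clockwise of the stand's x as seen from the pivot, and from there it swings towards the stand's -x and -y
- lever_pivot (a point): fixed point on the lever's vertical pivot axis, 75 mm above the work surface (105 mm along the stand's -x and 130 mm along its +y from the turntable axis); the housing below is 60 mm across and 38 mm tall, and the lever's hub stands to 49 mm
- glass_stopper: clear glass stopper, 30 mm across, 27 mm tall, standing on the worktop; not part of the job, leave it where it is. Origin: centre of its underside
- tape_roll: black roll of tape lying flat, 62 mm across, 19 mm tall; not part of the job, leave it where it is. Origin: centre of its underside
- seat_0 (a point): centre of seat 0 on the turntable: a flat grey disc 42 mm across, no rim, 80 mm from the axis, 32 mm above the work surface; turns with the turntable. Seat k lies k x 60 degrees counter-clockwise of seat 0; seat 0 is at the view point when the turntable joint reads 0. The top is 262 mm across with a rim standing 8 mm high at its edge (254 mm inside)
- seat_1 (a point): centre of seat 1 on the turntable: a flat grey disc 42 mm across, no rim, 80 mm from the axis, 32 mm above the work surface; turns with the turntable. Seat k lies k x 60 degrees counter-clockwise of seat 0; seat 0 is at the view point when the turntable joint reads 0. The top is 262 mm across with a rim standing 8 mm high at its edge (254 mm inside)
- seat_2 (a point): centre of seat 2 on the turntable: a flat grey disc 42 mm across, no rim, 80 mm from the axis, 32 mm above the work surface; turns with the turntable. Seat k lies k x 60 degrees counter-clockwise of seat 0; seat 0 is at the view point when the turntable joint reads 0. The top is 262 mm across with a rim standing 8 mm high at its edge (254 mm inside)
- seat_3 (a point): centre of seat 3 on the turntable: a flat grey disc 42 mm across, no rim, 80 mm from the axis, 32 mm above the work surface; turns with the turntable. Seat k lies k x 60 degrees counter-clockwise of seat 0; seat 0 is at the view point when the turntable joint reads 0. The top is 262 mm across with a rim standing 8 mm high at its edge (254 mm inside)
- seat_4 (a point): centre of seat 4 on the turntable: a flat grey disc 42 mm across, no rim, 80 mm from the axis, 32 mm above the work surface; turns with the turntable. Seat k lies k x 60 degrees counter-clockwise of seat 0; seat 0 is at the view point when the turntable joint reads 0. The top is 262 mm across with a rim standing 8 mm high at its edge (254 mm inside)
- seat_5 (a point): centre of seat 5 on the turntable: a flat grey disc 42 mm across, no rim, 80 mm from the axis, 32 mm above the work surface; turns with the turntable. Seat k lies k x 60 degrees counter-clockwise of seat 0; seat 0 is at the view point when the turntable joint reads 0. The top is 262 mm across with a rim standing 8 mm high at its edge (254 mm inside)

How it is judged:
On the way, in this order (a step that is already met when the one before it is completed fails the run):
1. the large weight stands on the seat under the viewing head and the shutter lever is at its stop (horizontal distance between big_weight and view_point below 0.015 m and angle between big_weight's own z axis and vertical below 0.2 rad and linear speed of big_weight below 0.03 m/s and x of big_weight in the frame of lever_post between 0.041 and 0.085 m and y of big_weight in the frame of lever_post between -0.2927 and -0.2487 m), for 0.1 s.
2. the lever is back at rest with the large weight still under the head (horizontal distance between big_weight and view_point below 0.015 m and angle between big_weight's own z axis and vertical below 0.2 rad and x of big_weight in the frame of lever_post between 0.2016 and 0.2456 m and y of big_weight in the frame of lever_post between -0.198 and -0.154 m), for 0.1 s.
3. the middle weight stands on the seat under the viewing head and the shutter lever is at its stop (horizontal distance between middle_weight and view_point below 0.015 m and angle between middle_weight's own z axis and vertical below 0.2 rad and linear speed of middle_weight below 0.03 m/s and x of middle_weight in the frame of lever_post between 0.041 and 0.085 m and y of middle_weight in the frame of lever_post between -0.2927 and -0.2487 m), for 0.1 s.
4. the lever is back at rest with the middle weight still under the head (horizontal distance between middle_weight and view_point below 0.015 m and angle between middle_weight's own z axis and vertical below 0.2 rad and x of middle_weight in the frame of lever_post between 0.2016 and 0.2456 m and y of middle_weight in the frame of lever_post between -0.198 and -0.154 m), for 0.1 s.
5. the small weight stands on the seat under the viewing head and the shutter lever is at its stop (horizontal distance between small_weight and view_point below 0.015 m and angle between small_weight's own z axis and vertical below 0.2 rad and linear speed of small_weight below 0.03 m/s and x of small_weight in the frame of lever_post between 0.041 and 0.085 m and y of small_weight in the frame of lever_post between -0.2927 and -0.2487 m), for 0.1 s.
6. the lever is back at rest with the small weight still under the head (horizontal distance between small_weight and view_point below 0.015 m and angle between small_weight's own z axis and vertical below 0.2 rad and x of small_weight in the frame of lever_post between 0.2016 and 0.2456 m and y of small_weight in the frame of lever_post between -0.198 and -0.154 m), for 0.1 s.
At the end, for the whole second after the job is handed in: every weight present stands upright (within 0.2 rad) and still on the turntable within 16 mm of a seat's centre, more than 50 mm from the view point; the turntable is in a detent (a seat within 8 mm of the view point) and the lever is back at rest (below 0.08 rad) ((horizontal distance between big_weight and seat_0 below 0.016 m or horizontal distance between big_weight and seat_1 below 0.016 m or horizontal distance between big_weight and seat_2 below 0.016 m or horizontal distance between big_weight and seat_3 below 0.016 m or horizontal distance between big_weight and seat_4 below 0.016 m or horizontal distance between big_weight and seat_5 below 0.016 m) and horizontal distance between each of big_weight, middle_weight, small_weight and view_point above 0.05 m and angle between each of big_weight, middle_weight, small_weight's own z axis and vertical below 0.2 rad and linear speed of each of big_weight, middle_weight, small_weight below 0.02 m/s and z of big_weight in the frame of view_point between -0.006 and 0.006 m and (horizontal distance between middle_weight and seat_0 below 0.016 m or horizontal distance between middle_weight and seat_1 below 0.016 m or horizontal distance between middle_weight and seat_2 below 0.016 m or horizontal distance between middle_weight and seat_3 below 0.016 m or horizontal distance between middle_weight and seat_4 below 0.016 m or horizontal distance between middle_weight and seat_5 below 0.016 m) and z of middle_weight in the frame of view_point between -0.006 and 0.006 m and (horizontal distance between small_weight and seat_0 below 0.016 m or horizontal distance between small_weight and seat_1 below 0.016 m or horizontal distance between small_weight and seat_2 below 0.016 m or horizontal distance between small_weight and seat_3 below 0.016 m or horizontal distance between small_weight and seat_4 below 0.016 m or horizontal distance between small_weight and seat_5 below 0.016 m) and z of small_weight in the frame of view_point between -0.006 and 0.006 m and (horizontal distance between view_point and seat_0 below 0.008 m or horizontal distance between view_point and seat_1 below 0.008 m or horizontal distance between view_point and seat_2 below 0.008 m or horizontal distance between view_point and seat_3 below 0.008 m or horizontal distance between view_point and seat_4 below 0.008 m or horizontal distance between view_point and seat_5 below 0.008 m) and value of joint lever below 0.08 rad); the robot touches nothing.
It fails at once if the glass stopper is pushed more than 3 cm or lifted (distance of glass_stopper from where it was at the start of the episode above 0.03 m).
It fails at once if the roll of tape is pushed more than 3 cm or lifted (distance of tape_roll from where it was at the start of the episode above 0.03 m).
It fails at once if the large weight is handled on the seat under the viewing head (horizontal distance between big_weight and view_point below 0.03 m and z of big_weight in the frame of view_point below 0.03 m and contact force between big_weight and the fingers above 0.5 N).
It fails at once if the middle weight is handled on the seat under the viewing head (horizontal distance between middle_weight and view_point below 0.03 m and z of middle_weight in the frame of view_point below 0.03 m and contact force between middle_weight and the fingers above 0.5 N).
It fails at once if the small weight is handled on the seat under the viewing head (horizontal distance between small_weight and view_point below 0.03 m and z of small_weight in the frame of view_point below 0.03 m and contact force between small_weight and the fingers above 0.5 N).
Of big_weight, middle_weight, small_weight only 2 to 3 are there at a start; the rules pass over those that are not, and their reading is None.
At some moment in a run one of big_weight, middle_weight may be knocked a few centimetres aside while the robot is not near it.
Once in a run the grip may slacken for a moment while it holds something.
It also fails if it takes over 210 s, if anything falls off the work surface, if the arm or the gripper's body presses on something with over 40 N, if the wrist force passes 120 N, or if a joint passes its speed limit or range.

## Working session

There is one attempt and no reset: what is moved stays moved. The work goes in short steps, Python scripts to look and compute and a tool call to move; the robot and the scene stay as the last step left them, time stands still between calls to the robot, and variables do not carry over. Pictures are saved under pics/ and viewed, at most 14 in all, crops included, and the job is handed in when it is done.

Besides the shell and the picture viewer there is one more tool, called after "Emit:" by a JSON object that holds its "name" and its "arguments", one argument or row to a line. move_arm: Moves the arm, as the interface text tells. Its arguments: {"type":"object","properties":{"commands":{"type":"array","items":{"type":"array","items":{"type":"array","items":{"type":"number"}}}},"claw":{"type":"number"},"squeeze":{"type":"number"}},"required":["commands"]}

```bash
ls; mkdir -p pics
cat > h.py <<'E'
from rig import *
import numpy as np, cv2
def snap(n,f=None):
    c=camera(n)
    if f: cv2.imwrite('pics/'+f,c['pixels'])
    return c
def xyz(c):
    "world point per pixel (H,W,3)"
    K,D,E=c['camera_matrix'],np.array(c['D']),c['extrinsics']
    h,w=c['range_z'].shape
    u,v=np.meshgrid(np.arange(w),np.arange(h))
    p=cv2.undistortPoints(np.stack([u,v],-1).reshape(-1,1,2).astype(float),K,D).reshape(h,w,2)
    z=c['range_z']
    P=np.stack([p[...,0]*z,-p[...,1]*z,-z],-1)
    R,t=E[:3,:3],E[:3,3]
    W=(P-t)@R
    W[z==0]=np.nan
    return W
def proj(c,pts):
    E=c['extrinsics'];q=np.atleast_2d(pts)@E[:3,:3].T+E[:3,3]
    q=q*[1,-1,-1]
    return cv2.projectPoints(q,np.zeros(3),np.zeros(3),c['camera_matrix'],np.array(c['D']))[0].reshape(-1,2)
E
python3 - <<'E'
from h import *
a=snap('scene','s0.png');b=snap('top','t0.png')
for c in(a,b):
    E=c['extrinsics'];print(-E[:3,:3].T@E[:3,3],c['D'])
print(get_obs())
E
```

```text
pics
[0.0559385  0.59379387 0.77894333] [-0.14291511  0.          0.          0.          0.        ]
[0.44450929 0.06601048 0.96069996] [-0.00280647  0.          0.          0.          0.        ]
{'time': 0.1, 'q': array([-1.31649616e+00,  5.28362284e-01,  1.43376308e+00,  1.56473442e-05,
        1.18142776e+00, -1.78497917e-01]), 'joint_velocities': array([ 0.00018248, -0.00192031, -0.00200498, -0.00020734, -0.00121856,
        0.00174802]), 'joint_torque': array([-1.14937488e-04, -4.40985775e+01, -1.77151018e+01,  6.34888373e-02,
        5.34013670e-02, -5.22785672e-05]), 'position': array([ 0.26208334, -0.5670545 ,  0.40387939]), 'tool_rot': array([ 9.76677126e-01,  2.14711042e-01, -2.99131798e-05, -9.79805546e-04]), 'ft_force': array([ 0.1407388 ,  0.16876504, -0.82657578]), 'moment': array([-0.04214955, -0.02031016, -0.00146809]), 'grip_force': 0.0, 'grip_width': 0.08738133630521379}
```

View pics/s0.png

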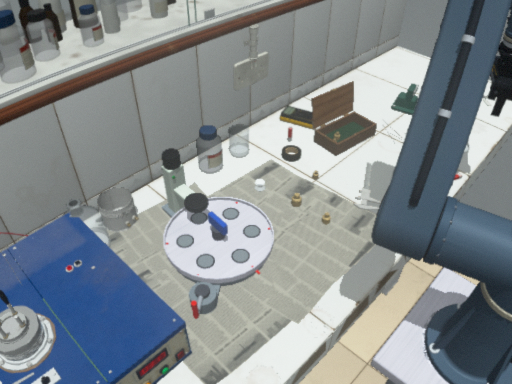

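View pics/t0.png

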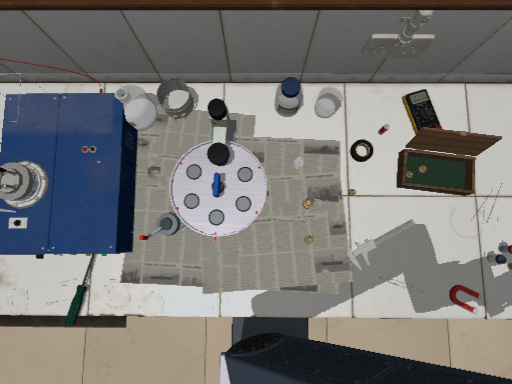

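Run:
```python
from h import *
a=snap('scene');b=snap('top')
np.savez('d0.npz',**{f'{n}_{k}':np.array(c[k]) for n,c in(('s',a),('t',b)) for k in c})
X=xyz(a);Y=xyz(b)
def m(c,W,lo,hi,name,zmin):
    h=cv2.cvtColor(c['pixels'],cv2.COLOR_BGR2HSV)
    k=cv2.inRange(h,lo,hi)
    n,l,s,ce=cv2.connectedComponentsWithStats(k)
    for i in range(1,n):
        if s[i,4]>8:
            p=W[l==i]; print(name,s[i],ce[i].round(),np.nanmedian(p,0).round(4),np.nanmin(p,0).round(3),np.nanmax(p,0).round(3))
for nm,c,W in(('s',a,X),('t',b,Y)):
    m(c,W,(15,80,60),(30,255,255),nm+' brass',0)
    m(c,W,(108,120,100),(125,255,255),nm+' blue',0)
    m(c,W,(0,170,100),(6,255,255),nm+' red',0)
# table rim fit: points z 0.036..0.044
for W in(X,Y):
    k=(W[...,2]>.034)&(W[...,2]<.046)&(abs(W[...,0]-.5)<.25)&(abs(W[...,1]-.1)<.25)
    p=W[k]; print(k.sum(),np.median(p,0))
def crop(c,x,y,w,h,f): cv2.imwrite(f,cv2.resize(c['pixels'][y:y+h,x:x+w],None,fx=4,fy=4,interpolation=cv2.INTER_CUBIC))
ca=cv2.resize(a['pixels'][150:240,230:350],(800,600),interpolation=cv2.INTER_CUBIC)
cb=cv2.resize(b['pixels'][130:255,130:297],(800,600),interpolation=cv2.INTER_CUBIC)
cv2.imwrite('pics/c1.png',np.vstack([cv2.resize(ca,(400,300)),cv2.resize(cb,(400,300))]));
```

```text
s brass [313  93  22  11  67] [324.  98.] [ 0.7021 -0.3872  0.1318] [ 0.694 -0.426  0.119] [ 0.714 -0.337  0.144]
s brass [335  99   5   7  14] [337. 102.] [ 0.6883 -0.4402  0.1001] [ 0.684 -0.449  0.091] [ 0.691 -0.429  0.11 ]
s brass [314 104  16  15  75] [320. 110.] [ 0.6989 -0.3625  0.0996] [ 0.691 -0.399  0.077] [ 0.707 -0.335  0.118]
s brass [332 110   9   8  20] [336. 113.] [ 0.6829 -0.4331  0.0649] [ 0.679 -0.452  0.053] [ 0.686 -0.413  0.073]
s brass [325 113   7   6  17] [328. 116.] [ 0.6868 -0.3946  0.0678] [ 0.684 -0.408  0.057] [ 0.692 -0.384  0.075]
s brass [280 116  33  12 136] [296. 122.] [ 0.792  -0.3685  0.0107] [ 0.699 -0.389  0.001] [ 0.85  -0.33   0.055]
s brass [295 193   4   4  10] [296. 194.] [ 0.5425 -0.0698  0.0337] [ 0.539 -0.075  0.031] [ 0.548 -0.068  0.036]
s brass [293 198   8   4  18] [296. 200.] [ 0.5394 -0.0649  0.0203] [ 0.532 -0.072  0.017] [ 0.549 -0.06   0.023]
s brass [323 216   7   4  18] [326. 218.] [ 0.4437 -0.0697  0.0164] [ 0.438 -0.076  0.015] [ 0.452 -0.065  0.02 ]
s brass [145 382   6   2  11] [148. 383.] [0.4068 0.5037 0.0387] [0.405 0.
[... 2156 characters left out ...]
   4   5   9] [103. 119.] [0.7417 0.4511 0.124 ] [0.737 0.446 0.123] [0.746 0.454 0.128]
t blue [   0  129   57  125 3831] [ 27. 192.] [0.5225 0.62   0.1243] [0.41  0.564 0.119] [0.716 0.704 0.13 ]
t blue [100 172   7   4  10] [103. 174.] [0.6027 0.4411 0.1253] [0.599 0.434 0.123] [0.607 0.449 0.127]
t blue [213 173   7  23 114] [216. 184.] [0.5834 0.1683 0.0909] [0.555 0.161 0.059] [0.611 0.179 0.095]
t red [139 236   5   4  15] [141. 237.] [0.4498 0.3501 0.0914] [0.445 0.346 0.088] [0.452 0.355 0.094]
t red [461 304  12   7  38] [467. 307.] [ 0.2752 -0.4853  0.011 ] [ 0.268 -0.496  0.008] [ 0.283 -0.469  0.014]
1171 [0.50905336 0.25158128 0.03752688]
1355 [0.54503043 0.21435988 0.0364788 ]
```

View pics/c1.png

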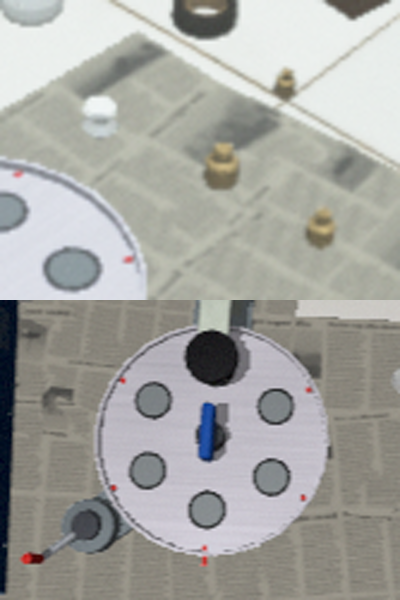

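```bash
cat >> h.py <<'E'
def onplane(c,uv,z):
    p=cv2.undistortPoints(np.array(uv,float).reshape(-1,1,2),c['camera_matrix'],np.array(c['D'])).reshape(-1,2)
    R,t=c['extrinsics'][:3,:3],c['extrinsics'][:3,3]
    d=np.c_[p[:,0],-p[:,1],-np.ones(len(p))]@R; o=-R.T@t
    return o+d*((z-o[2])/d[:,2])[:,None]
def seats(c):
    g=c['pixels'].astype(int); W=xyz(c)
    v=g.mean(-1); k=((v>80)&(v<165)&(abs(W[...,2]-.032)<.006)&(np.hypot(W[...,0]-.583,W[...,1]-.168)<.115)).astype(np.uint8)
    k=cv2.morphologyEx(k,cv2.MORPH_OPEN,np.ones((3,3),np.uint8))
    n,l,s,ce=cv2.connectedComponentsWithStats(k)
    i=[j for j in range(1,n) if s[j,4]>60]
    return onplane(c,ce[i],.032),s[i,4]
E
python3 - <<'E'
from h import *
from scipy.optimize import least_squares
for n in('scene','top'):
    c=snap(n); p,s=seats(c); print(p.round(4),s)
    p=p[s>.6*np.median(s)][:,:2]
    def f(q):
        a=q[2]+np.arange(6)*np.pi/3; S=q[:2]+.08*np.c_[np.cos(a),np.sin(a)]
        d=p[:,None]-S[None]; j=np.linalg.norm(d,axis=2).argmin(1); return d[np.arange(len(p)),j].ravel()
    r=min((least_squares(f,[.583,.168,t]) for t in(-.3,0,.3)),key=lambda r:r.cost)
    print(n,r.x,np.degrees(r.x[2]),abs(r.fun).max())
    W=xyz(c)
    for x,y in((.542,-.071),(.4475,-.072),(.574,-.192)):
        k=(np.hypot(W[...,0]-x,W[...,1]-y)<.025)&(W[...,2]>.006); q=W[k]
        print(len(q),q.mean(0),(q.min(0)+q.max(0))/2,q[:,2].max())
E
```

```text
[[0.6197 0.0992 0.032 ]
 [0.666  0.1639 0.032 ]
 [0.5401 0.1026 0.032 ]
 [0.6269 0.2369 0.032 ]
 [0.5039 0.1737 0.032 ]
 [0.5468 0.2406 0.032 ]] [157 222 180 188 204 218]
scene [ 0.58390297  0.16948239 -0.0527695 ] -3.0234695572157264 0.0022215551919840815
108 [ 0.53996738 -0.06796913  0.02049118] [ 0.54164123 -0.07236271  0.02099556] 0.03559497775903578
75 [ 0.44533306 -0.06984061  0.01809403] [ 0.44669218 -0.07105919  0.01794893] 0.02939250685016441
33 [ 0.5731534  -0.19273596  0.01435134] [ 0.57466021 -0.1942929   0.01541808] 0.024706581319038603
[[0.6703 0.1351 0.032 ]
 [0.6276 0.2381 0.032 ]
 [0.6208 0.0982 0.032 ]
 [0.5471 0.242  0.032 ]
 [0.5411 0.1024 0.032 ]
 [0.5041 0.1739 0.032 ]] [ 70 155 143 159 148 150]
top [ 0.5841474   0.17016132 -0.04697425] -2.691426534191188 0.0009101764919669936
93 [ 0.54341    -0.07234007  0.02485562] [ 0.54428027 -0.07370979  0.0245739 ] 0.038349269910495185
63 [ 0.44721749 -0.07244433  0.02109287] [ 0.4477385  -0.07353252  0.01915322] 0.031658701617046224
40 [ 0.57531472 -0.19223548  0.01542843] [ 0.57553826 -0.1928678   0.01599975] 0.024647589035278677
```

```bash
cat >> h.py <<'E'
from math import *
AX=np.array([.584,.170]);YAW=-.048
def tgt(*wps):
    "wps: (x,y,z_grasp,psi) -> row from measured pose and rows needed"
    o=get_obs();p=np.array(o['position']);q=o['tool_rot'];psi=2*atan2(q[1],q[0])
    x=np.array([cos(psi),sin(psi)]);y=np.array([sin(psi),-cos(psi)])
    print('t %.1f grasp'%o['time'],(p-[0,0,.164]).round(4),'psi %.3f'%(psi),'q',np.array(o['q']).round(2),'F',np.array(o['ft_force']).round(1),'w %.4f g %.1f'%(o['grip_width'],o['grip_force']))
    l=p;lp=psi
    for X,Y,Z,P in wps:
        w=np.array([X,Y,Z+.164]);d=w-p;dp=(P-psi+pi)%(2*pi)-pi
        print([round(float(v),2) for v in(d[:2]@x/.04,d[:2]@y/.04,-d[2]/.04)]+[0,0,round(-dp,3)],'n>=%.1f'%max(np.linalg.norm(w-l)/.0625,abs(P-lp)/.187),'q6 %.2f'%(atan2(Y,X)+pi/2-P))
        l=w;lp=P
def seat(k):
    a=YAW+k*pi/3; return AX+.08*np.array([cos(a),sin(a)])
E
python3 - <<'E'
from h import *
tgt((.542,-.072,.12,.999),(.542,-.072,.021,.999))
E
```

```text
t 0.3 grasp [ 0.2621 -0.5672  0.2404] psi 0.433 q [-1.32  0.53  1.43 -0.    1.18 -0.18] F [-1.2  0.2  1. ] w 0.0868 g 0.0
[11.54, -8.3, 3.01, 0, 0, -0.566] n>=9.3 q6 0.44
[11.54, -8.3, 5.49, 0, 0, -0.566] n>=1.6 q6 0.44
```

Emit:
{"name": "move_arm", "arguments": {
  "commands": [
    [[11.54, -8.3, 3.0, 0, 0, -0.566], [11.54, -8.3, 3.0, 0, 0, -0.566], [11.54, -8.3, 3.0, 0, 0, -0.566], [11.54, -8.3, 3.0, 0, 0, -0.566], [11.54, -8.3, 3.0, 0, 0, -0.566], [11.54, -8.3, 3.0, 0, 0, -0.566], [11.54, -8.3, 3.0, 0, 0, -0.566], [11.54, -8.3, 3.0, 0, 0, -0.566], [11.54, -8.3, 3.0, 0, 0, -0.566], [11.54, -8.3, 3.0, 0, 0, -0.566], [11.54, -8.3, 3.0, 0, 0, -0.566], [11.54, -8.3, 3.0, 0, 0, -0.566]]
  ],
  "claw": -0.2,
  "squeeze": 30
}}

```text
time: 1.8
position: [0.5416, -0.0737, 0.285]
tool_rot: [0.878, 0.478, -0.0, 0.0]
ft_force: [-0.1, -0.2, 0.1]
grip_width: 0.0521
grip_force: 0.0
```

Run:
```python
from h import *
tgt((.542,-.072,.12,.999),(.542,-.072,.021,.999))
c=snap('scene','s1.png');W=xyz(c)
cv2.imwrite('pics/s1c.png',cv2.resize(c['pixels'][120:270,220:420],(800,600)))
k=(np.hypot(W[...,0]-.542,W[...,1]+.072)<.04)&(W[...,2]>.006)&(W[...,2]<.04); print(k.sum(),W[k].mean(0) if k.any() else 0)
```

```text
t 1.8 grasp [ 0.5416 -0.0737  0.121 ] psi 0.998 q [-0.34  0.6   1.74 -0.    0.81  0.23] F [-0.1 -0.2  0.1] w 0.0521 g 0.0
[0.04, -0.01, 0.03, 0, 0, -0.001] n>=0.0 q6 0.44
[0.04, -0.01, 2.5, 0, 0, -0.001] n>=1.6 q6 0.44
107 [ 0.54028514 -0.06757352  0.02071789]
```

View pics/s1c.png

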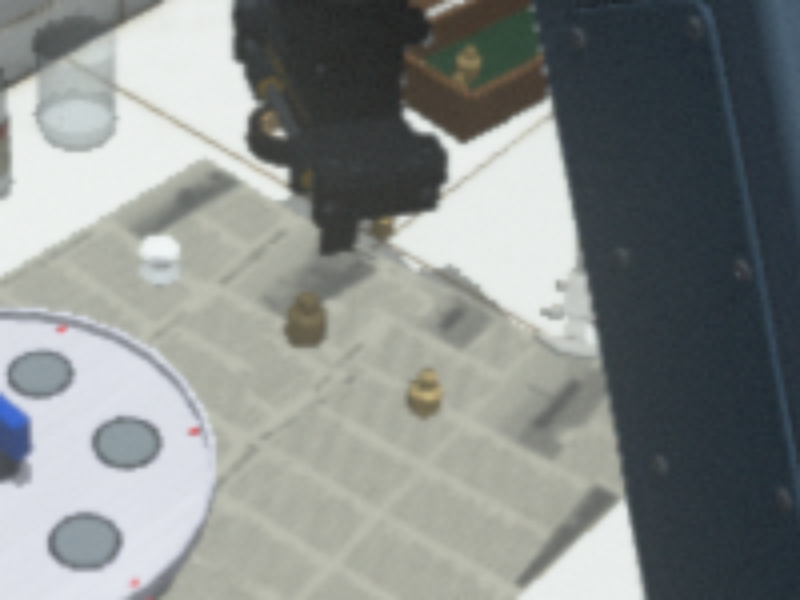

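Emit:
{"name": "move_arm", "arguments": {
  "commands": [
    [[0.04, 0, 1.5, 0, 0, 0], [0.04, 0, 2.2, 0, 0, 0], [0.04, 0, 2.5, 0, 0, 0], [0.04, 0, 2.5, 0, 0, 0]]
  ]
}}

```text
time: 2.35
position: [0.5428, -0.0721, 0.1847]
tool_rot: [0.878, 0.478, -0.0, -0.0]
ft_force: [-0.4, 0.6, 0.0]
grip_width: 0.052
grip_force: 0.0
```

Emit:
{"name": "move_arm", "arguments": {
  "commands": [
    [[0, 0, 0, 0, 0, 0], [0, 0, 0, 0, 0, 0], [0, 0, 0, 0, 0, 0], [0, 0, 0, 0, 0, 0]]
  ],
  "claw": 1
}}

```text
time: 2.85
position: [0.5434, -0.0711, 0.1856]
tool_rot: [0.878, 0.479, 0.001, 0.001]
ft_force: [0.2, -0.9, 3.8]
grip_width: 0.0271
grip_force: 30.0
```

Emit:
{"name": "move_arm", "arguments": {
  "commands": [
    [[0, 0, -0.5, 0, 0, 0], [0, 0, -1.5, 0, 0, 0], [0, 0, -2.5, 0, 0, 0], [0, 0, -2.5, 0, 0, 0]]
  ]
}}

```text
time: 3.35
position: [0.5436, -0.0711, 0.2874]
tool_rot: [0.878, 0.479, 0.002, 0.002]
ft_force: [-0.0, -1.3, -1.6]
grip_width: 0.0268
grip_force: 30.0
```

Run:
```python
from h import *
x,y=seat(4);print(x,y)
tgt((x,y,.12,.999),(x,y,.054,.999))
```

```text
0.5407218104621034 0.10271702808048752
t 3.4 grasp [ 0.5436 -0.0711  0.1234] psi 0.999 q [-0.33  0.59  1.73  0.    0.81  0.24] F [-0.  -1.3 -1.6] w 0.0268 g 30.0
[3.61, -2.41, 0.08, 0, 0, 0.0] n>=2.8 q6 0.76
[3.61, -2.41, 1.73, 0, 0, 0.0] n>=1.1 q6 0.76
```

Emit:
{"name": "move_arm", "arguments": {
  "commands": [
    [[1.2, -0.8, 0, 0, 0, 0], [2.4, -1.6, 0, 0, 0, 0], [3.61, -2.41, 0, 0, 0, 0], [3.61, -2.41, 0.1, 0, 0, 0], [3.61, -2.41, 0.8, 0, 0, 0], [3.61, -2.41, 1.4, 0, 0, 0], [3.61, -2.41, 1.6, 0, 0, 0], [3.61, -2.41, 1.6, 0, 0, 0]]
  ]
}}

```text
time: 4.35
position: [0.5397, 0.1019, 0.2198]
tool_rot: [0.878, 0.479, -0.001, -0.001]
ft_force: [0.8, 0.2, -0.2]
grip_width: 0.027
grip_force: 30.0
```

Run:
```python
from h import *
x,y=seat(4)
tgt((x,y,.0545,.999))
c=snap('scene','s2.png')
cv2.imwrite('pics/s2c.png',cv2.resize(c['pixels'][170:290,150:310],(800,600)))
```

```text
t 4.3 grasp [0.5397 0.1019 0.0558] psi 0.998 q [-0.02  0.71  1.76 -0.    0.68  0.56] F [ 0.8  0.2 -0.2] w 0.0270 g 30.0
[0.03, 0.01, 0.03, 0, 0, -0.001] n>=0.0 q6 0.76
```

View pics/s2c.png

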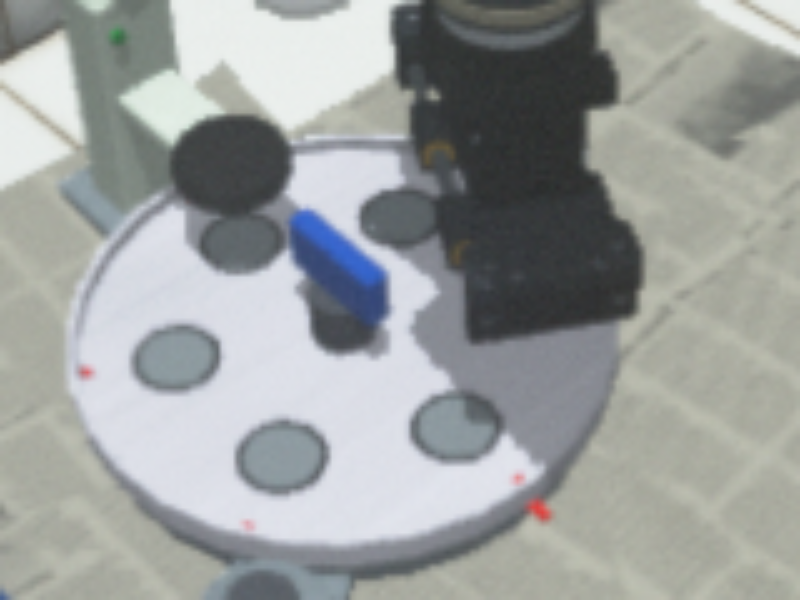

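Emit:
{"name": "move_arm", "arguments": {
  "commands": [
    [[0.03, 0, 0.05, 0, 0, 0], [0.03, 0, 0.05, 0, 0, 0]]
  ]
}}

```text
time: 4.65
position: [0.5408, 0.1036, 0.2194]
tool_rot: [0.878, 0.479, 0.001, 0.0]
ft_force: [0.2, -0.7, -1.0]
grip_width: 0.0267
grip_force: 30.0
```

Emit:
{"name": "move_arm", "arguments": {
  "commands": [
    [[0, 0, 0, 0, 0, 0], [0, 0, 0, 0, 0, 0], [0, 0, 0, 0, 0, 0], [0, 0, -0.3, 0, 0, 0], [0, 0, -1.3, 0, 0, 0], [0, 0, -2.0, 0, 0, 0], [0, 0, -2.0, 0, 0, 0]]
  ],
  "claw": -0.2
}}

```text
time: 5.52
position: [0.5414, 0.1037, 0.3017]
tool_rot: [0.878, 0.479, 0.003, 0.002]
ft_force: [-0.6, 0.2, -0.6]
grip_width: 0.052
grip_force: 0.0
```

Run:
```python
from h import *
tgt((.4465,-.0725,.12,-.048),(.4465,-.0725,.021,-.048))
```

```text
t 5.5 grasp [0.5414 0.1037 0.1377] psi 0.999 q [-0.01  0.57  1.71  0.    0.85  0.56] F [-0.6  0.2 -0.6] w 0.0520 g 0.0
[-4.99, 0.39, 0.44, 0, 0, 1.047] n>=5.6 q6 1.46
[-4.99, 0.39, 2.92, 0, 0, 1.047] n>=1.6 q6 1.46
```

Emit:
{"name": "move_arm", "arguments": {
  "commands": [
    [[-1.2, 0.1, 0.3, 0, 0, 0.18], [-2.4, 0.2, 0.44, 0, 0, 0.36], [-3.6, 0.3, 0.44, 0, 0, 0.54], [-4.99, 0.39, 0.44, 0, 0, 0.72], [-4.99, 0.39, 0.44, 0, 0, 0.9], [-4.99, 0.39, 0.44, 0, 0, 1.047], [-4.99, 0.39, 0.44, 0, 0, 1.047], [-4.99, 0.39, 0.44, 0, 0, 1.047]]
  ]
}}

```text
time: 6.52
position: [0.4455, -0.0725, 0.2809]
tool_rot: [1.0, -0.023, -0.0, -0.0]
ft_force: [0.4, 0.5, -0.8]
grip_width: 0.0521
grip_force: 0.0
```

```bash
cat >> h.py <<'E'
def find(c,x,y,r=.03,z0=.006,z1=.08):
    W=xyz(c);k=(np.hypot(W[...,0]-x,W[...,1]-y)<r)&(W[...,2]>z0)&(W[...,2]<z1)
    h=cv2.cvtColor(c['pixels'],cv2.COLOR_BGR2HSV); k&=(h[...,0]>12)&(h[...,0]<30)&(h[...,1]>60)
    q=W[k]; return (len(q),((q.min(0)+q.max(0))/2).round(4),q.max(0)[2].round(4)) if len(q) else 0
E
python3 - <<'E'
from h import *
tgt((.4465,-.0725,.021,-.048))
for n in('scene','top'):
    c=snap(n); print(find(c,*seat(4),z0=.036),seat(4),find(c,.4465,-.0725))
E
```

```text
t 6.5 grasp [ 0.4455 -0.0725  0.1169] psi -0.046 q [-0.41  0.52  1.97 -0.    0.65  1.21] F [ 0.4  0.5 -0.8] w 0.0521 g 0.0
[0.02, -0.0, 2.4, 0, 0, 0.002] n>=1.5 q6 1.46
(88, array([0.5383, 0.1067, 0.0558]), np.float64(0.069)) [0.54072181 0.10271703] (47, array([ 0.4435, -0.0691,  0.0181]), np.float64(0.0299))
(83, array([0.5397, 0.1022, 0.0542]), np.float64(0.0697)) [0.54072181 0.10271703] 0
```

Emit:
{"name": "move_arm", "arguments": {
  "commands": [
    [[0.02, 0, 1.5, 0, 0, 0], [0.02, 0, 2.2, 0, 0, 0], [0.02, 0, 2.4, 0, 0, 0], [0.02, 0, 2.4, 0, 0, 0]]
  ]
}}

```text
time: 7.12
position: [0.4466, -0.0726, 0.1851]
tool_rot: [1.0, -0.024, -0.0, -0.0]
ft_force: [0.2, -0.1, -0.4]
grip_width: 0.0523
grip_force: 0.0
```

Emit:
{"name": "move_arm", "arguments": {
  "commands": [
    [[0, 0, 0, 0, 0, 0], [0, 0, 0, 0, 0, 0], [0, 0, 0, 0, 0, 0], [0, 0, 0, 0, 0, 0]]
  ],
  "claw": 1
}}

```text
time: 7.62
position: [0.4466, -0.0728, 0.1856]
tool_rot: [1.0, -0.024, 0.001, 0.0]
ft_force: [-0.8, 0.3, 3.8]
grip_width: 0.0214
grip_force: 30.0
```

Emit:
{"name": "move_arm", "arguments": {
  "commands": [
    [[0, 0, -0.5, 0, 0, 0], [0, 0, -1.5, 0, 0, 0], [0, 0, -2.5, 0, 0, 0], [0, 0, -2.5, 0, 0, 0]]
  ]
}}

```text
time: 8.12
position: [0.4471, -0.0729, 0.2876]
tool_rot: [1.0, -0.024, 0.003, 0.001]
ft_force: [-0.1, 0.6, -1.2]
grip_width: 0.0218
grip_force: 30.0
```

Run:
```python
from h import *
x,y=seat(3);print(x,y)
tgt((x,y,.12,-.048),(x,y,.0545,-.048))
```

```text
0.5040921423066389 0.17383852560986002
t 8.1 grasp [ 0.4471 -0.0729  0.1236] psi -0.048 q [-0.41  0.51  1.97  0.    0.66  1.21] F [-0.1  0.6 -1.2] w 0.0218 g 30.0
[1.13, -6.23, 0.09, 0, 0, -0.0] n>=4.1 q6 1.95
[1.13, -6.23, 1.73, 0, 0, -0.0] n>=1.0 q6 1.95
```

Emit:
{"name": "move_arm", "arguments": {
  "commands": [
    [[0.25, -1.4, 0, 0, 0, 0], [0.5, -2.8, 0, 0, 0, 0], [0.75, -4.2, 0, 0, 0, 0], [1.0, -5.5, 0, 0, 0, 0], [1.13, -6.23, 0, 0, 0, 0], [1.13, -6.23, 0.1, 0, 0, 0], [1.13, -6.23, 0.8, 0, 0, 0], [1.13, -6.23, 1.4, 0, 0, 0], [1.13, -6.23, 1.62, 0, 0, 0], [1.13, -6.23, 1.65, 0, 0, 0]]
  ]
}}

```text
time: 9.38
position: [0.5033, 0.1732, 0.2184]
tool_rot: [1.0, -0.025, -0.001, 0.0]
ft_force: [-0.3, -0.5, 0.4]
grip_width: 0.0213
grip_force: 30.0
```

Run:
```python
from h import *
x,y=seat(3)
tgt((x,y,.0535,-.048))
```

```text
t 9.4 grasp [0.5033 0.1732 0.0544] psi -0.049 q [ 0.12  0.7   1.8  -0.    0.64  1.74] F [-0.3 -0.5  0.4] w 0.0213 g 30.0
[0.02, -0.02, 0.02, 0, 0, -0.001] n>=0.0 q6 1.95
```

Emit:
{"name": "move_arm", "arguments": {
  "commands": [
    [[0.02, -0.02, 0, 0, 0, 0], [0.02, -0.02, 0, 0, 0, 0], [0.02, -0.02, 0, 0, 0, 0], [0, 0, -0.3, 0, 0, 0], [0, 0, -1.3, 0, 0, 0], [0, 0, -2.0, 0, 0, 0], [0, 0, -2.0, 0, 0, 0]]
  ],
  "claw": -0.2
}}

```text
time: 10.25
position: [0.5043, 0.1742, 0.3021]
tool_rot: [1.0, -0.024, 0.003, -0.0]
ft_force: [0.2, 0.2, -0.5]
grip_width: 0.0521
grip_force: 0.0
```

Run:
```python
from h import *
tgt((.575,-.193,.12,2.046))
```

```text
t 10.2 grasp [0.5043 0.1742 0.1381] psi -0.048 q [ 0.12  0.55  1.76 -0.    0.82  1.74] F [ 0.2  0.2 -0.5] w 0.0521 g 0.0
[2.21, 9.08, 0.45, 0, 0, -2.094] n>=11.2 q6 -0.80
```

Emit:
{"name": "move_arm", "arguments": {
  "commands": [
    [[0.3, 1.4, 0, 0, 0, -0.18], [0.6, 2.8, 0.2, 0, 0, -0.36], [1.0, 4.2, 0.45, 0, 0, -0.54], [1.4, 5.6, 0.45, 0, 0, -0.72], [1.7, 7.0, 0.45, 0, 0, -0.9], [2.0, 8.0, 0.45, 0, 0, -1.08], [2.21, 9.08, 0.45, 0, 0, -1.26], [2.21, 9.08, 0.45, 0, 0, -1.44], [2.21, 9.08, 0.45, 0, 0, -1.62], [2.21, 9.08, 0.45, 0, 0, -1.8], [2.21, 9.08, 0.45, 0, 0, -1.98], [2.21, 9.08, 0.45, 0, 0, -2.094]]
  ]
}}

```text
time: 11.75
position: [0.5739, -0.1928, 0.2802]
tool_rot: [0.519, 0.855, -0.0, -0.001]
ft_force: [0.8, -0.2, -0.6]
grip_width: 0.0521
grip_force: 0.0
```

Run:
```python
from h import *
tgt((.575,-.193,.0205,2.046))
for n in('scene','top'):
    c=snap(n); print(find(c,*seat(4),z0=.036),seat(4),find(c,*seat(3),z0=.036),seat(3),find(c,.575,-.193))
```

```text
t 11.8 grasp [ 0.5739 -0.1928  0.1162] psi 2.050 q [-0.51  0.66  1.59  0.    0.9  -0.99] F [ 0.8 -0.2 -0.6] w 0.0521 g 0.0
[-0.02, 0.02, 2.39, 0, 0, 0.004] n>=1.5 q6 -0.80
(88, array([0.5372, 0.1066, 0.0527]), np.float64(0.0686)) [0.54072181 0.10271703] 0 [0.50409214 0.17383853] (8, array([ 0.5716, -0.191 ,  0.011 ]), np.float64(0.0158))
(84, array([0.5397, 0.1022, 0.0533]), np.float64(0.0695)) [0.54072181 0.10271703] 0 [0.50409214 0.17383853] (10, array([ 0.579 , -0.196 ,  0.0189]), np.float64(0.025))
```

Run:
```python
from h import *
c=snap('scene')
cv2.imwrite('pics/s3c.png',cv2.resize(c['pixels'][150:300,150:350],(800,600)))
for n in('scene','top'):
    c=snap(n); print(find(c,*seat(3),r=.14,z0=.001))
    W=xyz(c);h=cv2.cvtColor(c['pixels'],cv2.COLOR_BGR2HSV)
    k=((h[...,0]>12)&(h[...,0]<30)&(h[...,1]>60)&(W[...,2]>.006)).astype(np.uint8)
    N,l,s,ce=cv2.connectedComponentsWithStats(k)
    for i in range(1,N):
        q=W[l==i]
        if s[i,4]>15 and abs(q[:,0].mean()-.5)<.2 and abs(q[:,1].mean())<.3: print(n,s[i],((q.min(0)+q.max(0))/2).round(3),q.max(0).round(3))
```

```text
(146, array([0.5223, 0.1185, 0.0516]), np.float64(0.069))
scene [292 120  41  10 140] [ 0.673 -0.269  0.105] [ 0.802 -0.13   0.203]
scene [246 220  12  26 144] [0.522 0.118 0.052] [0.55  0.142 0.069]
(135, array([0.5242, 0.1152, 0.0512]), np.float64(0.0703))
top [238 198  10  11  86] [0.54  0.103 0.051] [0.553 0.115 0.07 ]
top [228 212   8   9  49] [0.506 0.131 0.054] [0.516 0.14  0.063]
```

View pics/s3c.png

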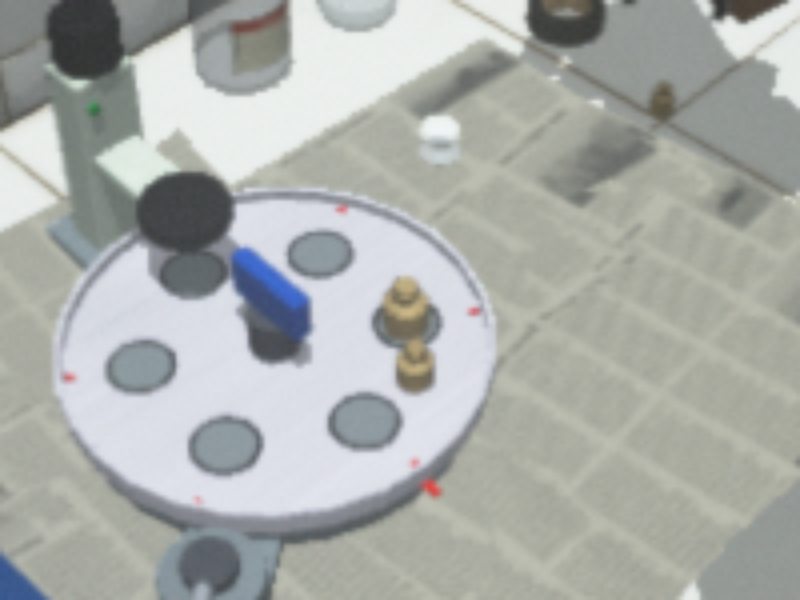

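The picture shows that middle_weight was knocked off its seat. It now stands upright on the turntable at crop (415,365), about (0.506, 0.131), next to the big one at (405,305). I'll place the small one first, then put the middle one back.

Emit:
{"name": "move_arm", "arguments": {
  "commands": [
    [[-0.02, 0.02, 1.5, 0, 0, 0.004], [-0.02, 0.02, 2.2, 0, 0, 0.004], [-0.02, 0.02, 2.39, 0, 0, 0.004], [-0.02, 0.02, 2.39, 0, 0, 0.004]]
  ]
}}

```text
time: 12.5
position: [0.5756, -0.1935, 0.1856]
tool_rot: [0.523, 0.852, 0.0, 0.0]
ft_force: [0.2, -0.8, 0.2]
grip_width: 0.0521
grip_force: 0.0
```

Emit:
{"name": "move_arm", "arguments": {
  "commands": [
    [[0, 0, 0, 0, 0, 0], [0, 0, 0, 0, 0, 0], [0, 0, 0, 0, 0, 0], [0, 0, 0, 0, 0, 0]]
  ],
  "claw": 1
}}

```text
time: 13.0
position: [0.5755, -0.1934, 0.186]
tool_rot: [0.523, 0.853, 0.0, 0.0]
ft_force: [0.9, -0.7, -0.2]
grip_width: 0.0205
grip_force: 0.0
```

Emit:
{"name": "move_arm", "arguments": {
  "commands": [
    [[0, 0, -0.5, 0, 0, 0], [0, 0, -1.5, 0, 0, 0], [0, 0, -2.8, 0, 0, 0], [0, 0, -2.8, 0, 0, 0], [0, 0, -2.8, 0, 0, 0]]
  ]
}}

```text
time: 13.62
position: [0.5752, -0.1932, 0.2984]
tool_rot: [0.523, 0.853, 0.0, 0.0]
ft_force: [0.4, -0.1, -0.4]
grip_width: 0.0161
grip_force: 30.0
```

Run:
```python
from h import *
x,y=seat(2);print(x,y)
tgt((x,y,.13,2.046),(x,y,.0535,2.046))
```

```text
0.5473703318445353 0.24112149752937254
t 13.6 grasp [ 0.5752 -0.1932  0.1344] psi 2.042 q [-0.51  0.64  1.57 -0.    0.93 -0.98] F [ 0.4 -0.1 -0.4] w 0.0161 g 30.0
[9.99, 4.31, 0.11, 0, 0, -0.004] n>=7.0 q6 -0.06
[9.99, 4.31, 2.02, 0, 0, -0.004] n>=1.2 q6 -0.06
```

Run:
```python
from h import *
c=snap('scene'); W=xyz(c);u,v=proj(c,[[.575,-.193,.115]])[0].round().astype(int);print(u,v)
print(find(c,.575,-.193,z0=.05,z1=.2))
cv2.imwrite('pics/s4c.png',cv2.resize(c['pixels'][v-45:v+45,u-60:u+60],(800,600)))
```

```text
319 145
(16, array([ 0.5723, -0.1873,  0.1566]), np.float64(0.1994))
```

View pics/s4c.png

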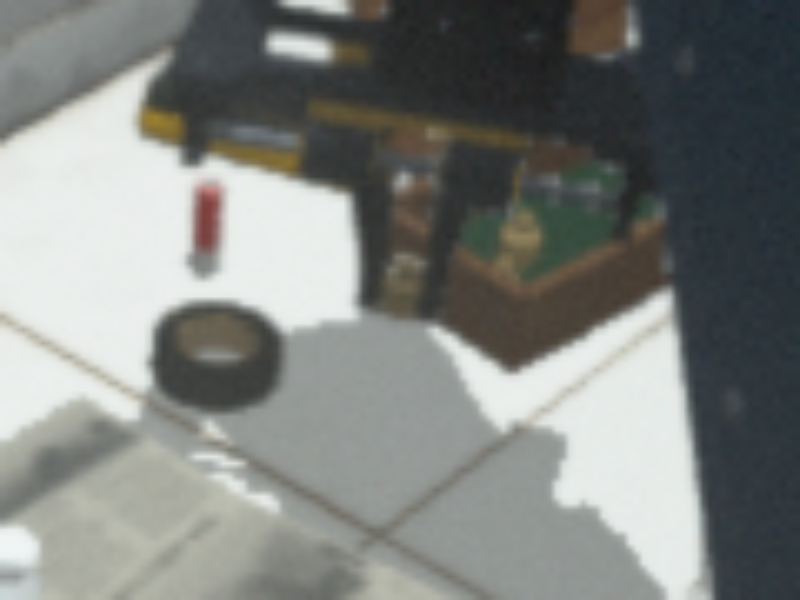

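The small weight is held between the tips at crop (402,290), upright, with its bottom level with the tips. Carrying it over.

Emit:
{"name": "move_arm", "arguments": {
  "commands": [
    [[1.4, 0.6, 0, 0, 0, 0], [2.8, 1.2, 0, 0, 0, 0], [4.2, 1.8, 0, 0, 0, 0], [5.6, 2.4, 0, 0, 0, 0], [7.0, 3.0, 0, 0, 0, 0], [8.4, 3.6, 0, 0, 0, 0], [9.5, 4.1, 0, 0, 0, 0], [9.99, 4.31, 0, 0, 0, 0], [9.99, 4.31, 0.1, 0, 0, 0], [9.99, 4.31, 0.8, 0, 0, 0], [9.99, 4.31, 1.5, 0, 0, 0], [9.99, 4.31, 1.85, 0, 0, 0]]
  ]
}}

```text
time: 15.18
position: [0.5475, 0.2388, 0.2215]
tool_rot: [0.524, 0.852, -0.002, -0.001]
ft_force: [-0.8, -0.6, -0.2]
grip_width: 0.0164
grip_force: 30.0
```

Run:
```python
from h import *
x,y=seat(2)
tgt((x,y,.054,2.046))
c=snap('scene'); print(find(c,x,y,z0=.03,z1=.09))
c=snap('top'); print(find(c,x,y,z0=.03,z1=.09))
```

```text
t 15.2 grasp [0.5475 0.2388 0.0575] psi 2.040 q [ 0.22  0.74  1.63 -0.    0.77 -0.24] F [-0.8 -0.6 -0.2] w 0.0164 g 30.0
[0.05, 0.02, 0.09, 0, 0, -0.006] n>=0.1 q6 -0.06
(24, array([0.5471, 0.2416, 0.0466]), np.float64(0.056))
0
```

Emit:
{"name": "move_arm", "arguments": {
  "commands": [
    [[0.05, 0.02, 0.04, 0, 0, -0.006], [0.05, 0.02, 0.07, 0, 0, -0.006], [0.05, 0.02, 0.07, 0, 0, -0.006]]
  ]
}}

```text
time: 15.65
position: [0.5477, 0.2432, 0.2214]
tool_rot: [0.52, 0.854, 0.0, 0.0]
ft_force: [-0.0, -0.8, 0.5]
grip_width: 0.0162
grip_force: 30.0
```

Emit:
{"name": "move_arm", "arguments": {
  "commands": [
    [[0, 0, 0, 0, 0, 0], [0, 0, 0, 0, 0, 0], [0, 0, 0, 0, 0, 0], [0, 0, -0.3, 0, 0, 0], [0, 0, -1.3, 0, 0, 0], [0, 0, -2.0, 0, 0, 0], [0, 0, -2.0, 0, 0, 0]]
  ],
  "claw": -0.3
}}

```text
time: 16.52
position: [0.5485, 0.2434, 0.3039]
tool_rot: [0.52, 0.854, 0.002, 0.002]
ft_force: [0.8, -0.3, 0.5]
grip_width: 0.0562
grip_force: 0.0
```

Run:
```python
from h import *
tgt((.506,.131,.13,2.45),(.506,.131,.0535,2.45))
c=snap('scene'); print(find(c,.506,.131,r=.02,z0=.036))
```

```text
t 16.5 grasp [0.5485 0.2434 0.1399] psi 2.048 q [ 0.23  0.62  1.59  0.    0.93 -0.25] F [ 0.8 -0.3  0.5] w 0.0562 g 0.0
[-2.01, -2.23, 0.25, 0, 0, -0.402] n>=2.2 q6 -0.63
[-2.01, -2.23, 2.16, 0, 0, -0.402] n>=1.2 q6 -0.63
(68, array([0.5023, 0.1329, 0.0498]), np.float64(0.0617))
```

Emit:
{"name": "move_arm", "arguments": {
  "commands": [
    [[-0.7, -0.8, 0, 0, 0, -0.13], [-1.4, -1.6, 0.1, 0, 0, -0.27], [-2.01, -2.23, 0.25, 0, 0, -0.402], [-2.01, -2.23, 0.25, 0, 0, -0.402], [-2.01, -2.23, 0.25, 0, 0, -0.402], [-2.01, -2.23, 0.25, 0, 0, -0.402]]
  ],
  "claw": -0.1
}}

```text
time: 17.32
position: [0.5057, 0.1315, 0.2906]
tool_rot: [0.339, 0.941, 0.0, 0.0]
ft_force: [-0.1, 0.4, -0.1]
grip_width: 0.0478
grip_force: 0.0
```

Run:
```python
from h import *
tgt((.506,.131,.053,2.45))
for n in('scene','top'):
    c=snap(n); print(find(c,.506,.131,r=.02,z0=.036),find(c,*seat(2),z0=.036),seat(2))
```

```text
t 17.3 grasp [0.5057 0.1315 0.1266] psi 2.450 q [ 0.04  0.56  1.79  0.    0.79 -0.84] F [-0.1  0.4 -0.1] w 0.0478 g 0.0
[-0.01, -0.01, 1.84, 0, 0, 0.0] n>=1.2 q6 -0.63
(75, array([0.5031, 0.1334, 0.0485]), np.float64(0.0609)) (39, array([0.5471, 0.2417, 0.0495]), np.float64(0.0561)) [0.54737033 0.2411215 ]
0 0 [0.54737033 0.2411215 ]
```

Small is well seated. Regrasping the middle.

Emit:
{"name": "move_arm", "arguments": {
  "commands": [
    [[0, 0, 1.0, 0, 0, 0], [0, 0, 1.6, 0, 0, 0], [0, 0, 1.84, 0, 0, 0], [0, 0, 1.84, 0, 0, 0], [0, 0, 1.84, 0, 0, 0]]
  ]
}}

```text
time: 18.05
position: [0.5057, 0.1309, 0.2179]
tool_rot: [0.339, 0.941, 0.0, 0.001]
ft_force: [0.6, 0.3, 0.2]
grip_width: 0.0476
grip_force: 0.0
```

Emit:
{"name": "move_arm", "arguments": {
  "commands": [
    [[0, 0, 0, 0, 0, 0], [0, 0, 0, 0, 0, 0], [0, 0, 0, 0, 0, 0], [0, 0, 0, 0, 0, 0], [0, 0, 0, 0, 0, 0]]
  ],
  "claw": 1
}}

```text
time: 18.68
position: [0.5053, 0.1307, 0.2174]
tool_rot: [0.339, 0.941, 0.0, 0.0]
ft_force: [-0.2, -0.3, 3.0]
grip_width: 0.0218
grip_force: 30.0
```

Emit:
{"name": "move_arm", "arguments": {
  "commands": [
    [[0, 0, -0.2, 0, 0, 0], [0, 0, -0.5, 0, 0, 0], [0, 0, -0.5, 0, 0, 0]]
  ]
}}

```text
time: 19.05
position: [0.5057, 0.1308, 0.2383]
tool_rot: [0.339, 0.941, 0.0, 0.001]
ft_force: [-0.2, 0.4, 0.0]
grip_width: 0.0217
grip_force: 30.0
```

Run:
```python
from h import *
x,y=seat(3)
tgt((x,y,.0735,2.45),(x,y,.054,2.45))
```

```text
t 19.1 grasp [0.5057 0.1308 0.0743] psi 2.450 q [ 0.04  0.66  1.82  0.    0.66 -0.84] F [-0.2  0.4  0. ] w 0.0217 g 30.0
[0.72, 0.8, 0.02, 0, 0, -0.0] n>=0.7 q6 -0.55
[0.72, 0.8, 0.51, 0, 0, -0.0] n>=0.3 q6 -0.55
```

Emit:
{"name": "move_arm", "arguments": {
  "commands": [
    [[0.36, 0.4, 0, 0, 0, 0], [0.72, 0.8, 0, 0, 0, 0], [0.72, 0.8, 0.02, 0, 0, 0], [0.72, 0.8, 0.3, 0, 0, 0], [0.72, 0.8, 0.49, 0, 0, 0], [0.72, 0.8, 0.49, 0, 0, 0], [0.72, 0.8, 0.49, 0, 0, 0]]
  ]
}}

```text
time: 19.92
position: [0.5034, 0.1732, 0.2172]
tool_rot: [0.339, 0.941, -0.0, -0.0]
ft_force: [-1.4, 0.0, 2.3]
grip_width: 0.0219
grip_force: 30.0
```

Emit:
{"name": "move_arm", "arguments": {
  "commands": [
    [[0, 0, 0, 0, 0, 0], [0, 0, 0, 0, 0, 0], [0, 0, 0, 0, 0, 0], [0, 0, -0.3, 0, 0, 0], [0, 0, -1.3, 0, 0, 0], [0, 0, -2.5, 0, 0, 0], [0, 0, -2.5, 0, 0, 0]]
  ],
  "claw": -0.1
}}

```text
time: 20.8
position: [0.5047, 0.1741, 0.3218]
tool_rot: [0.339, 0.941, 0.002, 0.004]
ft_force: [0.7, -0.6, -0.4]
grip_width: 0.0481
grip_force: 0.0
```

Run:
```python
from h import *
tgt((.584,.170,.15,-.048),(.584,.170,.082,-.048))
```

```text
t 20.8 grasp [0.5047 0.1741 0.1578] psi 2.450 q [ 0.12  0.52  1.74  0.    0.87 -0.76] F [ 0.7 -0.6 -0.4] w 0.0481 g 0.0
[-1.59, 1.19, 0.19, 0, 0, 2.498] n>=13.4 q6 1.90
[-1.59, 1.19, 1.89, 0, 0, 2.498] n>=1.1 q6 1.90
```

Emit:
{"name": "move_arm", "arguments": {
  "commands": [
    [[-0.4, 0.3, 0.1, 0, 0, 0.18], [-0.8, 0.6, 0.19, 0, 0, 0.36], [-1.2, 0.9, 0.19, 0, 0, 0.54], [-1.59, 1.19, 0.19, 0, 0, 0.72], [-1.59, 1.19, 0.19, 0, 0, 0.9], [-1.59, 1.19, 0.19, 0, 0, 1.08], [-1.59, 1.19, 0.19, 0, 0, 1.26], [-1.59, 1.19, 0.19, 0, 0, 1.44], [-1.59, 1.19, 0.19, 0, 0, 1.62], [-1.59, 1.19, 0.19, 0, 0, 1.8], [-1.59, 1.19, 0.19, 0, 0, 1.98], [-1.59, 1.19, 0.19, 0, 0, 2.16]]
  ],
  "claw": 0.1
}}

```text
time: 22.3
position: [0.5823, 0.1698, 0.3091]
tool_rot: [0.99, 0.141, -0.001, -0.0]
ft_force: [0.7, -0.7, 0.1]
grip_width: 0.039
grip_force: 0.0
```

Emit:
{"name": "move_arm", "arguments": {
  "commands": [
    [[0, 0, 0, 0, 0, 0.17], [0, 0, 0, 0, 0, 0.338], [0, 0, 0, 0, 0, 0.338]]
  ]
}}

```text
time: 22.68
position: [0.5824, 0.1698, 0.3092]
tool_rot: [1.0, -0.023, -0.001, 0.0]
ft_force: [0.2, 0.2, 0.3]
grip_width: 0.0393
grip_force: 0.0
```

Run:
```python
from h import *
tgt((.584,.170,.15,-.048),(.584,.170,.082,-.048))
c=snap('scene'); print([find(c,*seat(k),r=.035,z0=.036) for k in(4,3,2)])
c=snap('top'); print([find(c,*seat(k),r=.035,z0=.036) for k in(4,3,2)],seat(3))
W=xyz(c)
```

```text
t 22.7 grasp [0.5824 0.1698 0.1452] psi -0.046 q [ 0.1   0.62  1.56 -0.    0.96  1.72] F [0.2 0.2 0.3] w 0.0393 g 0.0
[0.04, -0.01, -0.12, 0, 0, 0.002] n>=0.1 q6 1.90
[0.04, -0.01, 1.58, 0, 0, 0.002] n>=1.1 q6 1.90
[(85, array([0.5369, 0.1055, 0.0528]), np.float64(0.0678)), (57, array([0.5026, 0.1782, 0.0508]), np.float64(0.0621)), (41, array([0.5469, 0.2409, 0.0482]), np.float64(0.0548))]
[(84, array([0.5394, 0.1022, 0.0548]), np.float64(0.0687)), 0, 0] [0.50409214 0.17383853]
```

Emit:
{"name": "move_arm", "arguments": {
  "commands": [
    [[0.04, 0, 0.8, 0, 0, 0.002], [0.04, 0, 1.4, 0, 0, 0.002], [0.04, 0, 1.58, 0, 0, 0.002], [0.04, 0, 1.58, 0, 0, 0.002], [0.04, 0, 1.58, 0, 0, 0.002]]
  ]
}}

```text
time: 23.4
position: [0.5849, 0.1698, 0.2477]
tool_rot: [1.0, -0.025, 0.001, -0.0]
ft_force: [0.8, -0.1, 0.1]
grip_width: 0.0391
grip_force: 0.0
```

Emit:
{"name": "move_arm", "arguments": {
  "commands": [
    [[0, 0, 0, 0, 0, 0], [0, 0, 0, 0, 0, 0], [0, 0, 0, 0, 0, 0], [0, 0, 0, 0, 0, 0], [0, 0, 0, 0, 0, 0]]
  ],
  "claw": 1,
  "squeeze": 40
}}

```text
time: 24.02
position: [0.5845, 0.1689, 0.247]
tool_rot: [1.0, -0.025, -0.0, 0.001]
ft_force: [-0.4, -4.9, 3.7]
grip_width: 0.0135
grip_force: 40.0
```

Run:
```python
from h import *
tgt()
```

```text
t 24.0 grasp [0.5845 0.1689 0.083 ] psi -0.050 q [ 0.1   0.71  1.59 -0.    0.83  1.72] F [-0.4 -4.9  3.7] w 0.0135 g 40.0
```

Emit:
{"name": "move_arm", "arguments": {
  "commands": [
    [[0, 0.02, 0, 0, 0, -0.05], [0, 0.02, 0, 0, 0, -0.13], [0, 0.02, 0, 0, 0, -0.23], [0, 0.02, 0, 0, 0, -0.34], [0, 0.02, 0, 0, 0, -0.45], [0, 0.02, 0, 0, 0, -0.56], [0, 0.02, 0, 0, 0, -0.67], [0, 0.02, 0, 0, 0, -0.78], [0, 0.02, 0, 0, 0, -0.89], [0, 0.02, 0, 0, 0, -0.98], [0, 0.02, 0, 0, 0, -1.04], [0, 0.02, 0, 0, 0, -1.05]]
  ]
}}

```text
time: 25.52
position: [0.5844, 0.1688, 0.247]
tool_rot: [0.878, 0.479, 0.0, 0.0]
ft_force: [-0.9, -2.0, 3.0]
grip_width: 0.0135
grip_force: 40.0
```

Run:
```python
from h import *
tgt();print(get_obs()['moment'])
c=snap('scene'); print([find(c,*seat(k),r=.035,z0=.036) for k in(5,4,3)],seat(4),seat(3))
```

```text
t 25.5 grasp [0.5844 0.1688 0.083 ] psi 0.999 q [ 0.1   0.71  1.59 -0.    0.83  0.67] F [-0.9 -2.   3. ] w 0.0135 g 40.0
[-0.48721741  0.06275551 -0.02945493]
[0, (58, array([0.5378, 0.106 , 0.0498]), np.float64(0.0624)), (24, array([0.5021, 0.1783, 0.0482]), np.float64(0.0565))] [0.54072181 0.10271703] [0.50409214 0.17383853]
```

Emit:
{"name": "move_arm", "arguments": {
  "commands": [
    [[0, 0, 0, 0, 0, -0.05], [0, 0, 0, 0, 0, -0.13], [0, 0, 0, 0, 0, -0.23], [0, 0, 0, 0, 0, -0.34], [0, 0, 0, 0, 0, -0.45], [0, 0, 0, 0, 0, -0.56], [0, 0, 0, 0, 0, -0.67], [0, 0, 0, 0, 0, -0.78], [0, 0, 0, 0, 0, -0.89], [0, 0, 0, 0, 0, -0.98], [0, 0, 0, 0, 0, -1.04], [0, 0, 0, 0, 0, -1.05]]
  ]
}}

```text
time: 27.08
position: [0.5843, 0.1689, 0.247]
tool_rot: [0.52, 0.854, -0.0, -0.0]
ft_force: [-1.8, -2.2, 4.8]
grip_width: 0.0137
grip_force: 40.0
```

Emit:
{"name": "move_arm", "arguments": {
  "commands": [
    [[0, 0, 0, 0, 0, 0], [0, 0, 0, 0, 0, 0], [0, 0, 0, 0, 0, 0], [0, 0, -0.3, 0, 0, 0], [0, 0, -1.0, 0, 0, 0], [0, 0, -1.7, 0, 0, 0], [0, 0, -1.7, 0, 0, 0]]
  ],
  "claw": 0.1
}}

```text
time: 27.95
position: [0.5853, 0.1692, 0.3178]
tool_rot: [0.519, 0.855, 0.002, 0.003]
ft_force: [0.2, -0.0, 0.2]
grip_width: 0.0392
grip_force: 0.0
```

Run:
```python
from h import *
tgt((.449,.351,.15,2.644),(.449,.351,.088,2.644))
c=snap('scene','s5.png'); print([find(c,*seat(k),r=.035,z0=.036) for k in(0,5,4)],seat(0),seat(5),seat(4))
cv2.imwrite('pics/s5c.png',cv2.resize(c['pixels'][150:330,130:370],(800,600)))
W=xyz(c);h=cv2.cvtColor(c['pixels'],cv2.COLOR_BGR2HSV)
k=cv2.inRange(h,(0,150,80),(8,255,255))>0
k&=(np.hypot(W[...,0]-.449,W[...,1]-.351)<.05)&(W[...,2]>.05);q=W[k];print(len(q),q.mean(0),(q.min(0)+q.max(0))/2)
```

```text
t 27.9 grasp [0.5853 0.1692 0.1538] psi 2.050 q [ 0.1   0.61  1.55  0.    0.97 -0.38] F [ 0.2 -0.   0.2] w 0.0392 g 0.0
[5.61, -0.93, 0.09, 0, 0, -0.594] n>=3.6 q6 -0.41
[5.61, -0.93, 1.64, 0, 0, -0.594] n>=1.0 q6 -0.41
[(41, array([0.6582, 0.1668, 0.0481]), np.float64(0.0572)), (40, array([0.6166, 0.0998, 0.0494]), np.float64(0.0626)), (12, array([0.5384, 0.1076, 0.049 ]), np.float64(0.0546))] [0.66390786 0.16616147] [0.62062967 0.0988785 ] [0.54072181 0.10271703]
45 [0.44643771 0.35433336 0.07941121] [0.44771919 0.35290973 0.07179836]
```

View pics/s5c.png

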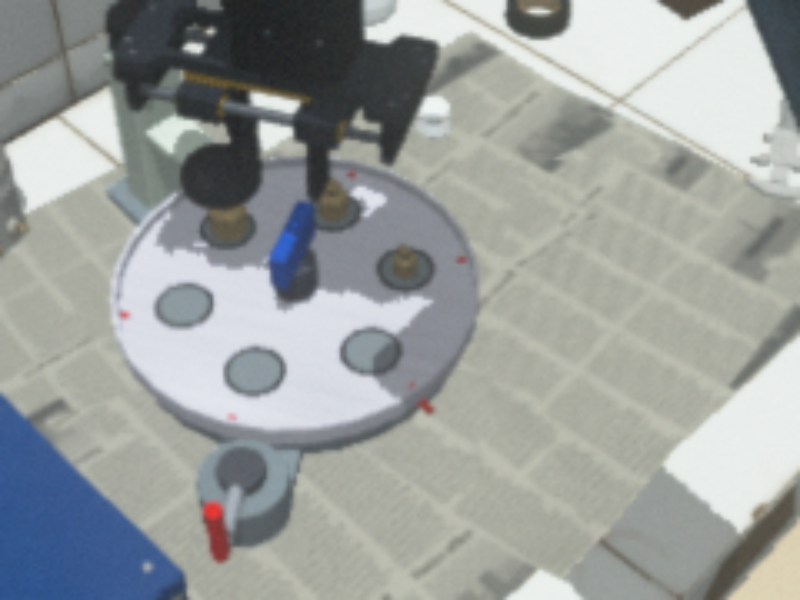

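Emit:
{"name": "move_arm", "arguments": {
  "commands": [
    [[1.4, -0.23, 0, 0, 0, -0.15], [2.8, -0.46, 0.09, 0, 0, -0.3], [4.2, -0.7, 0.09, 0, 0, -0.45], [5.4, -0.9, 0.09, 0, 0, -0.594], [5.61, -0.97, 0.09, 0, 0, -0.594], [5.61, -0.97, 0.09, 0, 0, -0.594], [5.61, -0.97, 0.09, 0, 0, -0.594]]
  ]
}}

```text
time: 28.88
position: [0.4475, 0.3493, 0.3108]
tool_rot: [0.247, 0.969, -0.0, 0.0]
ft_force: [-0.0, 1.1, 0.6]
grip_width: 0.0391
grip_force: 0.0
```

```bash
cat >> h.py <<'E'
c_,s_=cos(YAW),sin(YAW);RS=np.array([[c_,-s_],[s_,c_]])
PV=AX+RS@[-.105,.130]
def post(a,lead=0):
    t=radians(130)+a; return PV+RS@(.06*np.array([cos(t),sin(t)])+lead*np.array([-sin(t),cos(t)]))
E
python3 - <<'E'
from h import *
print(post(0),post(.85))
tgt((*post(0),.15,2.644),(*post(0),.088,2.644))
E
```

```text
[0.44904107 0.35264858] [0.42550828 0.30912468]
t 28.9 grasp [0.4475 0.3493 0.1468] psi 2.642 q [ 0.47  0.58  1.66 -0.    0.9  -0.6 ] F [-0.   1.1  0.6] w 0.0391 g 0.0
[0.01, 0.09, -0.08, 0, 0, -0.002] n>=0.1 q6 -0.41
[0.01, 0.09, 1.47, 0, 0, -0.002] n>=1.0 q6 -0.41
```

Emit:
{"name": "move_arm", "arguments": {
  "commands": [
    [[0.01, 0.09, 0.0, 0, 0, 0], [0.01, 0.09, 0.7, 0, 0, 0], [0.01, 0.09, 1.3, 0, 0, 0], [0.01, 0.09, 1.47, 0, 0, 0], [0.01, 0.09, 1.47, 0, 0, 0]]
  ]
}}

```text
time: 29.5
position: [0.4484, 0.3533, 0.2522]
tool_rot: [0.247, 0.969, -0.0, -0.0]
ft_force: [0.8, 0.0, 0.1]
grip_width: 0.0394
grip_force: 0.0
```

Emit:
{"name": "move_arm", "arguments": {
  "commands": [
    [[0, 0, 0, 0, 0, 0], [0, 0, 0, 0, 0, 0], [0, 0, 0, 0, 0, 0]]
  ],
  "claw": 0.5
}}

```text
time: 29.88
position: [0.448, 0.3537, 0.253]
tool_rot: [0.246, 0.969, 0.0, 0.0]
ft_force: [-0.1, -0.1, 0.1]
grip_width: 0.0233
grip_force: 0.0
```

Run:
```python
from h import *
tgt(*[(*post(a,l),.088,2.644) for a,l in((.17,.004),(.34,.005),(.51,.005),(.68,.005),(.85,.005))])
```

```text
t 29.9 grasp [0.448  0.3537 0.089 ] psi 2.644 q [ 0.47  0.67  1.69 -0.    0.78 -0.6 ] F [-0.1 -0.1  0.1] w 0.0233 g 0.0
[0.07, -0.35, 0.02, 0, 0, -0.0] n>=0.2 q6 -0.41
[0.1, -0.63, 0.02, 0, 0, -0.0] n>=0.2 q6 -0.42
[0.08, -0.88, 0.02, 0, 0, -0.0] n>=0.2 q6 -0.43
[0.02, -1.13, 0.02, 0, 0, -0.0] n>=0.2 q6 -0.44
[-0.09, -1.36, 0.02, 0, 0, -0.0] n>=0.2 q6 -0.45
```

Emit:
{"name": "move_arm", "arguments": {
  "commands": [
    [[0.03, -0.17, 0.02, 0, 0, 0], [0.07, -0.35, 0.02, 0, 0, 0], [0.1, -0.5, 0.02, 0, 0, 0], [0.1, -0.63, 0.02, 0, 0, 0], [0.09, -0.76, 0.02, 0, 0, 0], [0.08, -0.88, 0.02, 0, 0, 0], [0.05, -1.0, 0.02, 0, 0, 0], [0.02, -1.13, 0.02, 0, 0, 0], [-0.03, -1.25, 0.02, 0, 0, 0], [-0.09, -1.36, 0.02, 0, 0, 0], [-0.09, -1.36, 0.02, 0, 0, 0], [-0.09, -1.36, 0.02, 0, 0, 0]]
  ]
}}

```text
time: 31.38
position: [0.4252, 0.304, 0.2516]
tool_rot: [0.246, 0.969, 0.0, 0.0]
ft_force: [-0.7, 4.6, 0.4]
grip_width: 0.0215
grip_force: 1.6
```

Run:
```python
from h import *
tgt(*[(*post(a,l),.088,2.644) for a,l in((.85,.009),(0,0))])
for n in('scene','top'):
    c=snap(n);W=xyz(c);h=cv2.cvtColor(c['pixels'],cv2.COLOR_BGR2HSV)
    k=cv2.inRange(h,(0,150,60),(8,255,255))>0
    k&=(np.hypot(W[...,0]-.435,W[...,1]-.33)<.06)&(W[...,2]>.05);q=W[k];print(len(q),(q.min(0)+q.max(0))/2 if len(q) else 0,post(.85))
    print(find(c,*seat(0),z0=.036))
```

```text
t 31.4 grasp [0.4252 0.304  0.0876] psi 2.644 q [ 0.41  0.63  1.81  0.    0.7  -0.67] F [-0.7  4.6  0.4] w 0.0215 g 1.6
[-0.04, -0.09, -0.01, 0, 0, -0.0] n>=0.1 q6 -0.46
[0.06, 1.35, -0.01, 0, 0, -0.0] n>=0.9 q6 -0.41
52 [0.42448022 0.31163949 0.07237113] [0.42550828 0.30912468]
0
0 0 [0.42550828 0.30912468]
0
```

Emit:
{"name": "move_arm", "arguments": {
  "commands": [
    [[-0.03, -0.05, 0, 0, 0, 0], [-0.03, -0.06, 0, 0, 0, 0], [-0.03, -0.06, 0, 0, 0, 0]]
  ]
}}

```text
time: 31.85
position: [0.4251, 0.302, 0.2516]
tool_rot: [0.247, 0.969, 0.001, 0.0]
ft_force: [-1.0, 8.7, -0.8]
grip_width: 0.0219
grip_force: 3.1
```

Emit:
{"name": "move_arm", "arguments": {
  "commands": [
    [[0.08, 0.17, 0, 0, 0, 0], [0.14, 0.42, 0, 0, 0, 0], [0.18, 0.68, 0, 0, 0, 0], [0.19, 0.94, 0, 0, 0, 0], [0.15, 1.2, 0, 0, 0, 0], [0.09, 1.42, 0, 0, 0, 0], [0.09, 1.42, 0, 0, 0, 0], [0.09, 1.42, 0, 0, 0, 0]]
  ]
}}

```text
time: 32.85
position: [0.4484, 0.3526, 0.2512]
tool_rot: [0.246, 0.969, -0.001, -0.001]
ft_force: [-0.1, 0.7, 0.7]
grip_width: 0.0215
grip_force: 0.0
```

Run:
```python
from h import *
tgt((*post(0),.088,2.644))
for n in('scene',):
    c=snap(n);W=xyz(c);h=cv2.cvtColor(c['pixels'],cv2.COLOR_BGR2HSV)
    k=cv2.inRange(h,(0,150,60),(8,255,255))>0
    k&=(np.hypot(W[...,0]-.435,W[...,1]-.33)<.06)&(W[...,2]>.05);q=W[k];print(len(q),(q.min(0)+q.max(0))/2 if len(q) else 0,post(0))
```

```text
t 32.9 grasp [0.4484 0.3526 0.0872] psi 2.644 q [ 0.47  0.67  1.69 -0.    0.78 -0.6 ] F [-0.1  0.7  0.7] w 0.0215 g 0.0
[-0.01, 0.01, -0.02, 0, 0, -0.0] n>=0.0 q6 -0.41
54 [0.44859606 0.35373279 0.07141295] [0.44904107 0.35264858]
```

Emit:
{"name": "move_arm", "arguments": {
  "commands": [
    [[0, 0, 0, 0, 0, 0], [0, 0, -0.5, 0, 0, 0], [0, 0, -1.5, 0, 0, 0], [0, 0, -1.6, 0, 0, 0]]
  ],
  "claw": 0.1
}}

```text
time: 33.4
position: [0.4496, 0.3533, 0.3182]
tool_rot: [0.246, 0.969, 0.002, 0.002]
ft_force: [0.3, -1.0, -0.8]
grip_width: 0.039
grip_force: 0.0
```

Run:
```python
from h import *
tgt((.5843,.1690,.15,2.046))
```

```text
t 33.4 grasp [0.4496 0.3533 0.1542] psi 2.644 q [ 0.47  0.57  1.65  0.    0.92 -0.6 ] F [ 0.3 -1.  -0.8] w 0.0390 g 0.0
[-5.16, -2.44, 0.11, 0, 0, 0.598] n>=3.7 q6 -0.19
```

Emit:
{"name": "move_arm", "arguments": {
  "commands": [
    [[-1.3, -0.6, 0, 0, 0, 0.15], [-2.6, -1.2, 0.1, 0, 0, 0.3], [-3.9, -1.8, 0.1, 0, 0, 0.45], [-5.0, -2.3, 0.1, 0, 0, 0.598], [-5.16, -2.44, 0.1, 0, 0, 0.598], [-5.16, -2.44, 0.1, 0, 0, 0.598], [-5.16, -2.44, 0.1, 0, 0, 0.598]]
  ]
}}

```text
time: 34.28
position: [0.5825, 0.1697, 0.3111]
tool_rot: [0.52, 0.854, -0.0, -0.001]
ft_force: [-0.9, 0.4, -0.4]
grip_width: 0.0388
grip_force: 0.0
```

Run:
```python
from h import *
tgt((.5843,.1690,.082,2.046))
c=snap('scene'); print([find(c,*seat(k),r=.035,z0=.036) for k in(0,5,4)],seat(0),seat(5),seat(4))
```

```text
t 34.3 grasp [0.5825 0.1697 0.1471] psi 2.048 q [ 0.1   0.62  1.56  0.    0.96 -0.38] F [-0.9  0.4 -0.4] w 0.0388 g 0.0
[-0.04, 0.03, 1.63, 0, 0, 0.002] n>=1.0 q6 -0.19
[(36, array([0.6576, 0.1678, 0.0473]), np.float64(0.0552)), (24, array([0.6137, 0.0996, 0.0476]), np.float64(0.0574)), (14, array([0.5362, 0.1081, 0.0461]), np.float64(0.0547))] [0.66390786 0.16616147] [0.62062967 0.0988785 ] [0.54072181 0.10271703]
```

Emit:
{"name": "move_arm", "arguments": {
  "commands": [
    [[-0.04, 0.03, 0.8, 0, 0, 0.002], [-0.04, 0.03, 1.4, 0, 0, 0.002], [-0.04, 0.03, 1.6, 0, 0, 0.002], [-0.04, 0.03, 1.6, 0, 0, 0.002], [-0.04, 0.03, 1.6, 0, 0, 0.002]]
  ]
}}

```text
time: 34.95
position: [0.5858, 0.1682, 0.2486]
tool_rot: [0.521, 0.853, 0.001, 0.001]
ft_force: [0.3, 0.7, -0.2]
grip_width: 0.0389
grip_force: 0.0
```

Emit:
{"name": "move_arm", "arguments": {
  "commands": [
    [[0, 0, 0, 0, 0, 0], [0, 0, 0, 0, 0, 0], [0, 0, 0, 0, 0, 0], [0, 0, 0, 0, 0, 0], [0, 0, 0, 0, 0, 0]]
  ],
  "claw": 1
}}

```text
time: 35.58
position: [0.5851, 0.1676, 0.2477]
tool_rot: [0.522, 0.853, -0.001, -0.0]
ft_force: [-2.1, -1.9, 3.3]
grip_width: 0.0135
grip_force: 40.0
```

Emit:
{"name": "move_arm", "arguments": {
  "commands": [
    [[0, 0, 0, 0, 0, -0.05], [0, 0, 0, 0, 0, -0.13], [0, 0, 0, 0, 0, -0.23], [0, 0, 0, 0, 0, -0.34], [0, 0, 0, 0, 0, -0.45], [0, 0, 0, 0, 0, -0.56], [0, 0, 0, 0, 0, -0.67], [0, 0, 0, 0, 0, -0.78], [0, 0, 0, 0, 0, -0.89], [0, 0, 0, 0, 0, -0.98], [0, 0, 0, 0, 0, -1.04], [0, 0, 0, 0, 0, -1.05]]
  ]
}}

```text
time: 37.08
position: [0.5855, 0.1683, 0.2477]
tool_rot: [0.024, 1.0, 0.001, 0.0]
ft_force: [-1.2, 2.3, 2.4]
grip_width: 0.0141
grip_force: 40.0
```

Emit:
{"name": "move_arm", "arguments": {
  "commands": [
    [[0, 0, 0, 0, 0, 0], [0, 0, 0, 0, 0, 0], [0, 0, 0, 0, 0, 0], [0, 0, -0.3, 0, 0, 0], [0, 0, -1.0, 0, 0, 0], [0, 0, -1.7, 0, 0, 0], [0, 0, -1.7, 0, 0, 0]]
  ],
  "claw": 0.1
}}

```text
time: 37.95
position: [0.5865, 0.1679, 0.3186]
tool_rot: [0.024, 1.0, 0.0, 0.003]
ft_force: [1.0, -0.1, -0.4]
grip_width: 0.0392
grip_force: 0.0
```

Run:
```python
from h import *
tgt((*post(0),.15,2.644),(*post(0),.088,2.644))
c=snap('scene'); print([find(c,*seat(k),r=.035,z0=.036) for k in(1,0,5)],seat(1),seat(0),seat(5))
```

```text
t 38.0 grasp [0.5865 0.1679 0.1546] psi 3.094 q [ 0.1   0.61  1.55 -0.    0.97 -1.43] F [ 1.  -0.1 -0.4] w 0.0392 g 0.0
[3.65, 4.45, 0.12, 0, 0, 0.45] n>=3.7 q6 -0.41
[3.65, 4.45, 1.67, 0, 0, 0.45] n>=1.0 q6 -0.41
[(104, array([0.6248, 0.2378, 0.0525]), np.float64(0.0687)), (31, array([0.6599, 0.1687, 0.0443]), np.float64(0.0518)), (22, array([0.6159, 0.1008, 0.0477]), np.float64(0.0553))] [0.62727819 0.23728297] [0.66390786 0.16616147] [0.62062967 0.0988785 ]
```

Emit:
{"name": "move_arm", "arguments": {
  "commands": [
    [[0.9, 1.1, 0, 0, 0, 0.11], [1.8, 2.2, 0.1, 0, 0, 0.22], [2.7, 3.3, 0.1, 0, 0, 0.33], [3.5, 4.3, 0.1, 0, 0, 0.45], [3.65, 4.45, 0.1, 0, 0, 0.45], [3.65, 4.45, 0.1, 0, 0, 0.45], [3.65, 4.45, 0.1, 0, 0, 0.45]]
  ]
}}

```text
time: 38.88
position: [0.4491, 0.3517, 0.3112]
tool_rot: [0.247, 0.969, -0.0, 0.0]
ft_force: [-0.2, 0.3, 1.2]
grip_width: 0.0393
grip_force: 0.0
```

Run:
```python
from h import *
tgt((*post(0),.088,2.644))
```

```text
t 38.9 grasp [0.4491 0.3517 0.1472] psi 2.643 q [ 0.47  0.58  1.66 -0.    0.91 -0.6 ] F [-0.2  0.3  1.2] w 0.0393 g 0.0
[0.01, 0.02, 1.48, 0, 0, -0.001] n>=0.9 q6 -0.41
```

Emit:
{"name": "move_arm", "arguments": {
  "commands": [
    [[0.01, 0.02, 0.1, 0, 0, 0], [0.01, 0.02, 0.7, 0, 0, 0], [0.01, 0.02, 1.3, 0, 0, 0], [0.01, 0.02, 1.47, 0, 0, 0], [0.01, 0.02, 1.47, 0, 0, 0]]
  ]
}}

```text
time: 39.5
position: [0.4486, 0.3531, 0.2524]
tool_rot: [0.247, 0.969, -0.0, -0.0]
ft_force: [-0.1, 0.3, -0.4]
grip_width: 0.039
grip_force: 0.0
```

Emit:
{"name": "move_arm", "arguments": {
  "commands": [
    [[0, 0, 0, 0, 0, 0], [0, 0, 0, 0, 0, 0], [0, 0, 0, 0, 0, 0]]
  ],
  "claw": 0.5
}}

```text
time: 39.88
position: [0.4483, 0.3536, 0.2534]
tool_rot: [0.246, 0.969, 0.0, 0.0]
ft_force: [0.4, 0.6, -0.5]
grip_width: 0.0233
grip_force: 0.0
```

Run:
```python
from h import *
tgt(*[(*post(a,l),.088,2.644) for a,l in((.17,.004),(.34,.005),(.51,.005),(.68,.005),(.85,.007))])
```

```text
t 39.9 grasp [0.4483 0.3536 0.0894] psi 2.644 q [ 0.47  0.67  1.69  0.    0.78 -0.6 ] F [ 0.4  0.6 -0.5] w 0.0233 g 0.0
[0.08, -0.35, 0.03, 0, 0, -0.0] n>=0.2 q6 -0.41
[0.11, -0.63, 0.03, 0, 0, -0.0] n>=0.2 q6 -0.42
[0.09, -0.88, 0.03, 0, 0, -0.0] n>=0.2 q6 -0.43
[0.02, -1.13, 0.03, 0, 0, -0.0] n>=0.2 q6 -0.44
[-0.1, -1.41, 0.03, 0, 0, -0.0] n>=0.2 q6 -0.46
```

Emit:
{"name": "move_arm", "arguments": {
  "commands": [
    [[0.03, -0.17, 0.02, 0, 0, 0], [0.07, -0.35, 0.02, 0, 0, 0], [0.1, -0.5, 0.02, 0, 0, 0], [0.1, -0.63, 0.02, 0, 0, 0], [0.09, -0.76, 0.02, 0, 0, 0], [0.08, -0.88, 0.02, 0, 0, 0], [0.05, -1.0, 0.02, 0, 0, 0], [0.02, -1.13, 0.02, 0, 0, 0], [-0.03, -1.25, 0.02, 0, 0, 0], [-0.1, -1.38, 0.02, 0, 0, 0], [-0.12, -1.42, 0.02, 0, 0, 0], [-0.12, -1.42, 0.02, 0, 0, 0]]
  ]
}}

```text
time: 41.38
position: [0.4254, 0.3017, 0.252]
tool_rot: [0.247, 0.969, 0.001, 0.0]
ft_force: [-1.9, 8.6, -1.2]
grip_width: 0.0214
grip_force: 3.3
```

Emit:
{"name": "move_arm", "arguments": {
  "commands": [
    [[0, 0, 0, 0, 0, 0], [0, 0, 0, 0, 0, 0]]
  ]
}}

```text
time: 41.62
position: [0.4254, 0.3018, 0.252]
tool_rot: [0.247, 0.969, 0.001, 0.0]
ft_force: [-0.8, 7.6, -1.2]
grip_width: 0.0218
grip_force: 3.2
```

Emit:
{"name": "move_arm", "arguments": {
  "commands": [
    [[0.08, 0.17, 0, 0, 0, 0], [0.14, 0.42, 0, 0, 0, 0], [0.18, 0.68, 0, 0, 0, 0], [0.19, 0.94, 0, 0, 0, 0], [0.15, 1.2, 0, 0, 0, 0], [0.09, 1.4, 0, 0, 0, 0], [0.09, 1.4, 0, 0, 0, 0], [0.09, 1.4, 0, 0, 0, 0]]
  ]
}}

```text
time: 42.62
position: [0.4483, 0.3518, 0.2516]
tool_rot: [0.246, 0.969, -0.001, -0.001]
ft_force: [0.7, -0.1, 0.7]
grip_width: 0.0217
grip_force: 0.0
```

Run:
```python
from h import *
tgt((*post(0),.088,2.644))
for n in('scene',):
    c=snap(n);W=xyz(c);h=cv2.cvtColor(c['pixels'],cv2.COLOR_BGR2HSV)
    k=cv2.inRange(h,(0,150,60),(8,255,255))>0
    k&=(np.hypot(W[...,0]-.435,W[...,1]-.33)<.06)&(W[...,2]>.05);q=W[k];print(len(q),(q.min(0)+q.max(0))/2 if len(q) else 0,post(0))
```

```text
t 42.6 grasp [0.4483 0.3518 0.0876] psi 2.644 q [ 0.47  0.67  1.69 -0.    0.78 -0.6 ] F [ 0.7 -0.1  0.7] w 0.0217 g 0.0
[-0.01, 0.03, -0.01, 0, 0, -0.0] n>=0.0 q6 -0.41
53 [0.4472901  0.35280209 0.07132446] [0.44904107 0.35264858]
```

Emit:
{"name": "move_arm", "arguments": {
  "commands": [
    [[0, 0.02, 0, 0, 0, 0], [0, 0.02, -0.5, 0, 0, 0], [0, 0.02, -1.5, 0, 0, 0], [0, 0, -1.6, 0, 0, 0]]
  ],
  "claw": 0.1
}}

```text
time: 43.18
position: [0.4496, 0.3526, 0.3186]
tool_rot: [0.246, 0.969, 0.002, 0.002]
ft_force: [0.2, 0.4, -0.1]
grip_width: 0.0386
grip_force: 0.0
```

Run:
```python
from h import *
tgt((.5847,.1685,.15,3.094))
```

```text
t 43.2 grasp [0.4496 0.3526 0.1546] psi 2.644 q [ 0.47  0.57  1.65  0.    0.92 -0.6 ] F [ 0.2  0.4 -0.1] w 0.0386 g 0.0
[-5.16, -2.43, 0.11, 0, 0, -0.45] n>=3.7 q6 -1.24
```

Emit:
{"name": "move_arm", "arguments": {
  "commands": [
    [[-1.3, -0.6, 0, 0, 0, -0.11], [-2.6, -1.2, 0.1, 0, 0, -0.22], [-3.9, -1.8, 0.1, 0, 0, -0.33], [-5.0, -2.3, 0.1, 0, 0, -0.45], [-5.16, -2.43, 0.1, 0, 0, -0.45], [-5.16, -2.43, 0.1, 0, 0, -0.45], [-5.16, -2.43, 0.1, 0, 0, -0.45]]
  ]
}}

```text
time: 44.05
position: [0.5826, 0.1693, 0.3115]
tool_rot: [0.023, 1.0, 0.0, -0.001]
ft_force: [0.3, 0.6, 0.8]
grip_width: 0.039
grip_force: 0.0
```

Run:
```python
from h import *
tgt((.5847,.1685,.082,3.094))
c=snap('scene'); print([find(c,*seat(k),r=.035,z0=.036) for k in(1,0,5)],seat(1),seat(0),seat(5))
```

```text
t 44.0 grasp [0.5826 0.1693 0.1475] psi 3.095 q [ 0.1   0.62  1.56  0.    0.96 -1.43] F [0.3 0.6 0.8] w 0.0390 g 0.0
[-0.05, -0.02, 1.64, 0, 0, 0.001] n>=1.0 q6 -1.24
[(91, array([0.6234, 0.2378, 0.0535]), np.float64(0.0688)), (29, array([0.6612, 0.1678, 0.0452]), np.float64(0.0534)), (25, array([0.6162, 0.1006, 0.0459]), np.float64(0.0526))] [0.62727819 0.23728297] [0.66390786 0.16616147] [0.62062967 0.0988785 ]
```

Emit:
{"name": "move_arm", "arguments": {
  "commands": [
    [[-0.05, -0.02, 0.8, 0, 0, 0.001], [-0.05, -0.02, 1.4, 0, 0, 0.001], [-0.05, -0.02, 1.61, 0, 0, 0.001], [-0.05, -0.02, 1.61, 0, 0, 0.001], [-0.05, -0.02, 1.61, 0, 0, 0.001]]
  ]
}}

```text
time: 44.72
position: [0.5861, 0.1678, 0.2485]
tool_rot: [0.024, 1.0, 0.0, 0.001]
ft_force: [-0.3, 0.3, 0.2]
grip_width: 0.0392
grip_force: 0.0
```

Emit:
{"name": "move_arm", "arguments": {
  "commands": [
    [[0, 0, 0, 0, 0, 0], [0, 0, 0, 0, 0, 0], [0, 0, 0, 0, 0, 0], [0, 0, 0, 0, 0, 0], [0, 0, 0, 0, 0, 0]]
  ],
  "claw": 1
}}

```text
time: 45.35
position: [0.5859, 0.1682, 0.2479]
tool_rot: [0.025, 1.0, 0.001, 0.0]
ft_force: [-0.0, 5.7, 1.6]
grip_width: 0.0136
grip_force: 40.0
```

Emit:
{"name": "move_arm", "arguments": {
  "commands": [
    [[0, 0, 0, 0, 0, -0.05], [0, 0, 0, 0, 0, -0.13], [0, 0, 0, 0, 0, -0.23], [0, 0, 0, 0, 0, -0.34], [0, 0, 0, 0, 0, -0.45], [0, 0, 0, 0, 0, -0.56], [0, 0, 0, 0, 0, -0.67], [0, 0, 0, 0, 0, -0.78], [0, 0, 0, 0, 0, -0.89], [0, 0, 0, 0, 0, -0.98], [0, 0, 0, 0, 0, -1.04], [0, 0, 0, 0, 0, -1.05]]
  ]
}}

```text
time: 46.85
position: [0.5853, 0.1693, 0.2478]
tool_rot: [-0.48, 0.877, 0.002, 0.001]
ft_force: [-0.4, 9.4, 2.7]
grip_width: 0.0134
grip_force: 40.0
```

Emit:
{"name": "move_arm", "arguments": {
  "commands": [
    [[0, 0, 0, 0, 0, 0], [0, 0, 0, 0, 0, 0], [0, 0, 0, 0, 0, 0], [0, 0, -0.3, 0, 0, 0], [0, 0, -1.0, 0, 0, 0], [0, 0, -1.7, 0, 0, 0], [0, 0, -1.7, 0, 0, 0]]
  ],
  "claw": 0.1
}}

```text
time: 47.72
position: [0.5868, 0.1673, 0.3186]
tool_rot: [-0.48, 0.877, -0.001, 0.003]
ft_force: [-0.4, 0.4, 0.3]
grip_width: 0.039
grip_force: 0.0
```

Run:
```python
from h import *
tgt((*post(0),.15,2.644),(*post(0),.088,2.644))
c=snap('scene'); print([find(c,*seat(k),r=.035,z0=.036) for k in(2,1,0)],seat(2),seat(1),seat(0))
```

```text
t 47.7 grasp [0.5868 0.1673 0.1546] psi 4.143 q [ 0.09  0.61  1.55 -0.    0.97 -2.48] F [-0.4  0.4  0.3] w 0.0390 g 0.0
[-2.05, 5.4, 0.12, 0, 0, 1.499] n>=8.0 q6 -0.41
[-2.05, 5.4, 1.67, 0, 0, 1.499] n>=1.0 q6 -0.41
[(116, array([0.546 , 0.2423, 0.0536]), np.float64(0.0677)), (67, array([0.624 , 0.2393, 0.0489]), np.float64(0.0612)), (14, array([0.6602, 0.165 , 0.0446]), np.float64(0.0474))] [0.54737033 0.2411215 ] [0.62727819 0.23728297] [0.66390786 0.16616147]
```

Emit:
{"name": "move_arm", "arguments": {
  "commands": [
    [[-0.4, 1.0, 0, 0, 0, 0.18], [-0.8, 2.0, 0.1, 0, 0, 0.36], [-1.2, 3.0, 0.1, 0, 0, 0.54], [-1.5, 4.0, 0.1, 0, 0, 0.72], [-1.8, 4.8, 0.1, 0, 0, 0.9], [-2.05, 5.4, 0.1, 0, 0, 1.08], [-2.05, 5.4, 0.1, 0, 0, 1.26], [-2.05, 5.4, 0.1, 0, 0, 1.44], [-2.05, 5.4, 0.1, 0, 0, 1.5], [-2.05, 5.4, 0.1, 0, 0, 1.5], [-2.05, 5.4, 0.1, 0, 0, 1.5]]
  ]
}}

```text
time: 49.15
position: [0.448, 0.3527, 0.311]
tool_rot: [0.246, 0.969, -0.0, -0.0]
ft_force: [-0.0, 0.4, 0.4]
grip_width: 0.039
grip_force: 0.0
```

Run:
```python
from h import *
tgt((*post(0),.088,2.644))
c=snap('scene'); print([find(c,*seat(k),r=.035,z0=.036) for k in(2,1,0)])
```

```text
t 49.1 grasp [0.448  0.3527 0.147 ] psi 2.644 q [ 0.47  0.58  1.66 -0.    0.91 -0.6 ] F [-0.   0.4  0.4] w 0.0390 g 0.0
[-0.02, 0.01, 1.47, 0, 0, -0.0] n>=0.9 q6 -0.41
[0, 0, 0]
```

Emit:
{"name": "move_arm", "arguments": {
  "commands": [
    [[-0.02, 0.01, 0.1, 0, 0, 0], [-0.02, 0.01, 0.7, 0, 0, 0], [-0.02, 0.01, 1.3, 0, 0, 0], [-0.02, 0.01, 1.47, 0, 0, 0], [-0.02, 0.01, 1.47, 0, 0, 0]]
  ]
}}

```text
time: 49.82
position: [0.449, 0.3528, 0.2524]
tool_rot: [0.247, 0.969, -0.0, -0.0]
ft_force: [-0.9, -0.1, -0.1]
grip_width: 0.0394
grip_force: 0.0
```

Emit:
{"name": "move_arm", "arguments": {
  "commands": [
    [[0, 0, 0, 0, 0, 0], [0, 0, 0, 0, 0, 0], [0, 0, 0, 0, 0, 0]]
  ],
  "claw": 0.5
}}

```text
time: 50.2
position: [0.4491, 0.3529, 0.2534]
tool_rot: [0.247, 0.969, 0.0, 0.0]
ft_force: [-0.0, -0.4, -0.7]
grip_width: 0.0235
grip_force: 0.0
```

Run:
```python
from h import *
tgt(*[(*post(a,l),.088,2.644) for a,l in((.34,.005),(.68,.005),(.85,.007))])
```

```text
t 50.2 grasp [0.4491 0.3529 0.0894] psi 2.643 q [ 0.47  0.67  1.69 -0.    0.78 -0.6 ] F [-0.  -0.4 -0.7] w 0.0235 g 0.0
[0.13, -0.62, 0.03, 0, 0, -0.001] n>=0.4 q6 -0.42
[0.05, -1.13, 0.03, 0, 0, -0.001] n>=0.3 q6 -0.44
[-0.08, -1.4, 0.03, 0, 0, -0.001] n>=0.2 q6 -0.46
```

Emit:
{"name": "move_arm", "arguments": {
  "commands": [
    [[0.04, -0.17, 0.02, 0, 0, 0], [0.08, -0.34, 0.02, 0, 0, 0], [0.12, -0.49, 0.02, 0, 0, 0], [0.13, -0.62, 0.02, 0, 0, 0], [0.12, -0.75, 0.02, 0, 0, 0], [0.1, -0.88, 0.02, 0, 0, 0], [0.08, -1.0, 0.02, 0, 0, 0], [0.05, -1.13, 0.02, 0, 0, 0], [-0.01, -1.25, 0.02, 0, 0, 0], [-0.07, -1.36, 0.02, 0, 0, 0], [-0.09, -1.41, 0.02, 0, 0, 0], [-0.09, -1.41, 0.02, 0, 0, 0]]
  ]
}}

```text
time: 51.7
position: [0.4253, 0.302, 0.252]
tool_rot: [0.247, 0.969, 0.001, 0.0]
ft_force: [-0.3, 7.3, -0.3]
grip_width: 0.0217
grip_force: 2.9
```

Emit:
{"name": "move_arm", "arguments": {
  "commands": [
    [[0, 0, 0, 0, 0, 0], [0, 0, 0, 0, 0, 0]]
  ]
}}

```text
time: 51.95
position: [0.4253, 0.3021, 0.252]
tool_rot: [0.247, 0.969, 0.001, 0.0]
ft_force: [-0.6, 7.3, -0.6]
grip_width: 0.0218
grip_force: 2.8
```

Emit:
{"name": "move_arm", "arguments": {
  "commands": [
    [[0.08, 0.17, 0, 0, 0, 0], [0.14, 0.42, 0, 0, 0, 0], [0.18, 0.68, 0, 0, 0, 0], [0.19, 0.94, 0, 0, 0, 0], [0.15, 1.2, 0, 0, 0, 0], [0.09, 1.4, 0, 0, 0, 0], [0.09, 1.4, 0, 0, 0, 0], [0.09, 1.4, 0, 0, 0, 0]]
  ]
}}

```text
time: 52.95
position: [0.4482, 0.3521, 0.2516]
tool_rot: [0.247, 0.969, -0.001, -0.001]
ft_force: [-0.3, 0.2, -0.3]
grip_width: 0.0218
grip_force: 0.0
```

Emit:
{"name": "move_arm", "arguments": {
  "commands": [
    [[0, 0.01, 0, 0, 0, 0], [0, 0.01, -0.5, 0, 0, 0], [0, 0.01, -1.5, 0, 0, 0], [0, 0, -1.6, 0, 0, 0]]
  ],
  "claw": 0.1
}}

```text
time: 53.45
position: [0.4495, 0.3528, 0.3186]
tool_rot: [0.247, 0.969, 0.002, 0.002]
ft_force: [0.3, -0.5, -0.9]
grip_width: 0.039
grip_force: 0.0
```

Run:
```python
from h import *
tgt((.5847,.1690,.15,.999))
for n in('scene',):
    c=snap(n);W=xyz(c);h=cv2.cvtColor(c['pixels'],cv2.COLOR_BGR2HSV)
    k=cv2.inRange(h,(0,150,60),(8,255,255))>0
    k&=(np.hypot(W[...,0]-.435,W[...,1]-.33)<.06)&(W[...,2]>.05);q=W[k];print(len(q),(q.min(0)+q.max(0))/2 if len(q) else 0,post(0))
```

```text
t 53.5 grasp [0.4495 0.3528 0.1546] psi 2.643 q [ 0.47  0.57  1.65  0.    0.92 -0.6 ] F [ 0.3 -0.5 -0.9] w 0.0390 g 0.0
[-5.17, -2.42, 0.11, 0, 0, 1.644] n>=8.8 q6 0.85
57 [0.44747363 0.35284191 0.0723512 ] [0.44904107 0.35264858]
```

Emit:
{"name": "move_arm", "arguments": {
  "commands": [
    [[-0.8, -0.4, 0, 0, 0, 0.18], [-1.6, -0.8, 0.1, 0, 0, 0.36], [-2.4, -1.2, 0.1, 0, 0, 0.54], [-3.2, -1.6, 0.1, 0, 0, 0.72], [-4.0, -1.9, 0.1, 0, 0, 0.9], [-4.7, -2.2, 0.1, 0, 0, 1.08], [-5.17, -2.42, 0.1, 0, 0, 1.26], [-5.17, -2.42, 0.1, 0, 0, 1.44], [-5.17, -2.42, 0.1, 0, 0, 1.62], [-5.17, -2.42, 0.1, 0, 0, 1.644], [-5.17, -2.42, 0.1, 0, 0, 1.644]]
  ]
}}

```text
time: 54.88
position: [0.5837, 0.1686, 0.3112]
tool_rot: [0.877, 0.48, -0.001, -0.0]
ft_force: [-0.3, -0.4, 0.1]
grip_width: 0.0393
grip_force: 0.0
```

Run:
```python
from h import *
tgt((.585,.1690,.082,.999))
c=snap('scene'); print([find(c,*seat(k),r=.035,z0=.036) for k in(2,1,0)],seat(2),seat(1),seat(0))
cv2.imwrite('pics/s6c.png',cv2.resize(c['pixels'][150:330,130:370],(800,600)))
```

```text
t 54.9 grasp [0.5837 0.1686 0.1472] psi 1.001 q [ 0.1   0.62  1.56 -0.    0.96  0.67] F [-0.3 -0.4  0.1] w 0.0393 g 0.0
[0.03, 0.02, 1.63, 0, 0, 0.002] n>=1.0 q6 0.85
[(118, array([0.5444, 0.2414, 0.053 ]), np.float64(0.0681)), (63, array([0.6235, 0.2383, 0.0503]), np.float64(0.0614)), (17, array([0.6594, 0.1672, 0.0463]), np.float64(0.0532))] [0.54737033 0.2411215 ] [0.62727819 0.23728297] [0.66390786 0.16616147]
```

View pics/s6c.png

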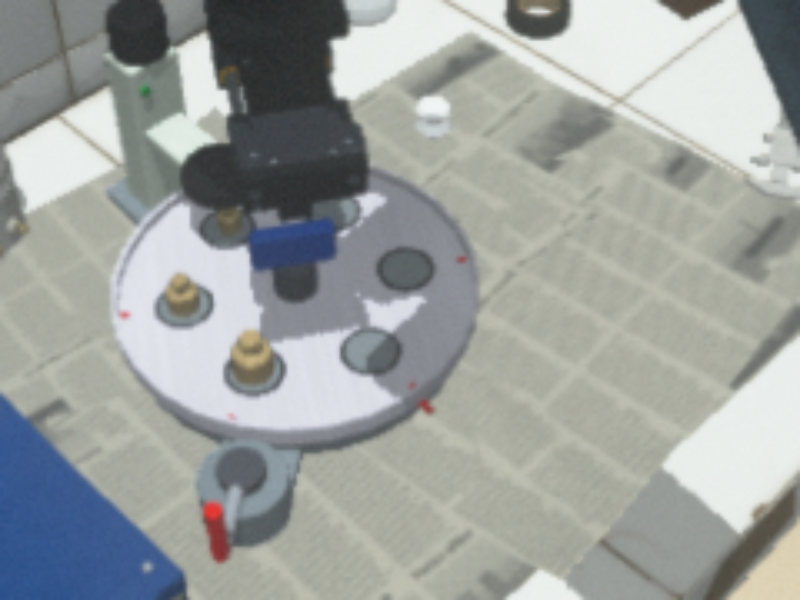

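Small stands under the light at crop (228,222), with middle at (182,295) and big at (253,355). All are upright on seats and the lever is at rest. Now the final click.

Emit:
{"name": "move_arm", "arguments": {
  "commands": [
    [[0.02, 0.02, 0.8, 0, 0, 0.002], [0.02, 0.02, 1.4, 0, 0, 0.002], [0.02, 0.02, 1.6, 0, 0, 0.002], [0.02, 0.02, 1.6, 0, 0, 0.002], [0.02, 0.02, 1.6, 0, 0, 0.002]]
  ]
}}

```text
time: 55.55
position: [0.5856, 0.1689, 0.2489]
tool_rot: [0.878, 0.478, 0.001, 0.0]
ft_force: [-0.4, -0.3, -0.1]
grip_width: 0.0392
grip_force: 0.0
```

Emit:
{"name": "move_arm", "arguments": {
  "commands": [
    [[0, 0, 0, 0, 0, 0], [0, 0, 0, 0, 0, 0], [0, 0, 0, 0, 0, 0], [0, 0, 0, 0, 0, 0], [0, 0, 0, 0, 0, 0]]
  ],
  "claw": 1
}}

```text
time: 56.18
position: [0.5848, 0.1691, 0.2482]
tool_rot: [0.878, 0.478, -0.0, -0.0]
ft_force: [-1.4, 1.8, 3.3]
grip_width: 0.0138
grip_force: 40.0
```

Emit:
{"name": "move_arm", "arguments": {
  "commands": [
    [[0, 0, 0, 0, 0, -0.05], [0, 0, 0, 0, 0, -0.13], [0, 0, 0, 0, 0, -0.23], [0, 0, 0, 0, 0, -0.34], [0, 0, 0, 0, 0, -0.45], [0, 0, 0, 0, 0, -0.56], [0, 0, 0, 0, 0, -0.67], [0, 0, 0, 0, 0, -0.78], [0, 0, 0, 0, 0, -0.89], [0, 0, 0, 0, 0, -0.98], [0, 0, 0, 0, 0, -1.04], [0, 0, 0, 0, 0, -1.05]]
  ]
}}

```text
time: 57.68
position: [0.5844, 0.1692, 0.2482]
tool_rot: [0.521, 0.854, -0.0, -0.001]
ft_force: [-4.1, 2.9, 5.4]
grip_width: 0.0137
grip_force: 40.0
```

Emit:
{"name": "move_arm", "arguments": {
  "commands": [
    [[0, 0, 0, 0, 0, 0], [0, 0, 0, 0, 0, 0], [0, 0, 0, 0, 0, 0], [0, 0, -0.3, 0, 0, 0], [0, 0, -1.0, 0, 0, 0], [0, 0, -2.0, 0, 0, 0], [0, 0, -3.2, 0, 0, 0], [0, 0, -3.2, 0, 0, 0], [0, 0, -3.2, 0, 0, 0]]
  ],
  "claw": 0.1
}}

```text
time: 58.8
position: [0.5848, 0.1687, 0.3763]
tool_rot: [0.52, 0.854, 0.0, 0.0]
ft_force: [-0.3, 0.2, -0.1]
grip_width: 0.0396
grip_force: 0.0
```

Run:
```python
from h import *
tgt()
c=snap('scene'); print([find(c,*seat(k),r=.035,z0=.036) for k in(3,2,1,0)],seat(3),seat(2),seat(1))
cv2.imwrite('pics/s7c.png',cv2.resize(c['pixels'][150:330,130:370],(800,600)))
```

```text
t 58.8 grasp [0.5848 0.1687 0.2123] psi 2.047 q [ 0.1   0.54  1.5  -0.    1.1  -0.38] F [-0.3  0.2 -0.1] w 0.0396 g 0.0
[(114, array([0.5036, 0.1769, 0.0527]), np.float64(0.0686)), (67, array([0.5443, 0.2421, 0.0524]), np.float64(0.0626)), (31, array([0.6244, 0.2369, 0.0473]), np.float64(0.0558)), 0] [0.50409214 0.17383853] [0.54737033 0.2411215 ] [0.62727819 0.23728297]
```

View pics/s7c.png

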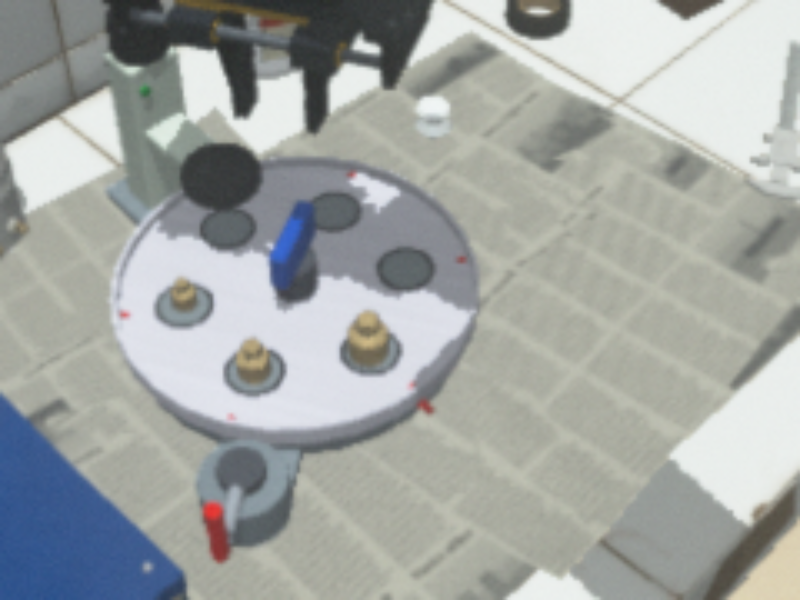

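The picture shows all three weights upright on seats: small (182,295), middle (253,365) and big (370,340). The seat under the light at (228,228) is empty, the lever is at rest and the gripper is clear.

```bash
python3 -c "
from rig import *
print(hand_in())"
```

```text
the job is handed in; nothing more can be done
None
```

The job is handed in: big, middle and small were each brought under the light in that order with a full lever stroke, and all three stand upright on seats with the view seat empty; the middle weight was knocked off its seat before the first click and I put it back, and no verdict was returned.

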